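Level the curing stand and run a UV cure

ROBOT

A 7-joint arm with a two-finger parallel gripper is mounted at the origin on the work surface. World frame = base frame: x ahead of the robot, y to its left, z up, the work surface at z = 0. Lengths are in m, angles in degrees, forces in N, time in s.
With the tool pointing down it reaches from about 0.35 to 0.9 m from the base axis. Payload 8.1 kg.
Tool frame: the origin (TCP) lies on the centre line of the jaws, within the pads' length; the fingertips stand 11 mm ahead of it and the grasp point (between the pads) lies 8 mm behind it (env.tip_reach is the distance from the TCP to the fingertips, in m); z points along the fingers, y is the line along which they close (so a half turn about z gives the same grasp; the last joint's range is limited). The gripper opens to 92 mm and grips with 3 to 60 N. Pads are 19 mm wide; open, the fingers measure 130 mm over their backs; the gripper's body (75 mm by 190 mm) begins 47 mm behind the grasp point.
Start: joints at [67.804, 24.895, 1.432, 90.138, -0.665, 64.973, -4.303], TCP at [0.176, -0.6, 0.238] pointing down, gripper open.
Joint ranges: [-149.89, 149.89], [-25.12, 119.58], [-72.63, 75.52], [4.76, 147.25], [-75.54, 255.54], [6.69, 114.76], [-157.13, 157.13]. Speed limits (degrees/s): [127.2, 127.2, 172.46, 172.46, 180, 180, 180].

INTERFACE

Orientations are given as a 3x3 rotation matrix whose columns are the frame's x, y, z axes.
In Python, from bench import env, optics, ticket gives the robot as it stands. The module is installed in compiled form; this text tells all that it offers.
- The arm moves only by the tool carry_out, never from a script. Its argument "moves" is a list of rows, each a list of 6 numbers: the shift along the tool's x, y, z in m, then the turn, a rotation vector about the tool's x, y, z in degrees. In form: [[x, y, z, ax, ay, az], ...]. A call has 1 to 12 rows; each row is the pose to reach, as a shift and turn from the pose commanded when the call began, along the tool's axes at that moment; what a row does not reach only later rows make up. A row lasts 1/10 s, in which the tool goes at most 50 mm and 8.59 degrees, less where a joint would pass 70% of its speed; a pose out of reach is approached as far as the arm can. A call with a gripper value outside its range is refused whole. "fingers" is the finger opening in m, from 0 to 0.0918, set as the call begins (left out, the last holds). The fingers move at their own pace and stop on an object; "force" is the grip in N (left out, the last holds). Time passes only in rows, so rows that repeat a pose let the fingers close. It gives the time, the measured TCP pose, the force, the opening and the grip force at its end, in the units of the state.
- env.get_state(): the state, without advancing time (a new reading comes with each control period).
- optics.snapshot(name): name is "scene" or "top"; returns (picture, depth): 400x640x3 uint8, blue, green, red; 400x640 float32, m along the optical axis (not along the pixel's ray), 0 where there is no reading.
- optics.camera_info(name): a dict with "intrinsics" (3x3 intrinsics, pixels), "D" ([k1, k2, p1, p2, k3] as OpenCV has them; the pictures are not rectified), "R" (3x3) and "t" (3): a world point X has camera coordinates R X + t. Camera axes: x right, y down, z forward; pixel columns grow to the right and rows downward; lengths in m; the calibration is good to about 2 mm. A picture is of the moment at which its call begins. camera_info takes no time and is no camera call.
- ticket.job_done(): hands the job in; it is judged then, once.
The state is a dict: "time": time; "joint_pos": joint angles; "joint_vel": joint speeds; "joint_torque": joint torques, N m; "tool_pos": TCP position; "eef_rot": TCP orientation; "force": force on the tool from outside, world axes, zero at the start; "ft_torque": the same for the moment, N m; "grip_width": finger opening in m; "finger_force": force on a finger pad.
Only numpy, scipy, OpenCV 4.12 (cv2) and the standard library are available. Lean on these libraries where they do the work, as an engineer would, in place of code of your own. Each camera call takes 0.05 s, during which the arm holds its last target. There are 200 camera calls.

TASK

Turn the four-footed curing stand on its black base plate until its long yellow foot drops into the yellow pocket and the stand sits square and level on all four feet without rocking. Then set every lens cell that is on the bench on the stand, flat with a window face up, push the red-knobbed shutter lever of the lamp box to its stop, hold it there about two seconds and let it spring back. Finally move all the cured cells into the green tray, also window up, leaving the stand seated, and do not disturb the pen cup, the tape dispenser or the yellow cutter.

Things in the scene. Friction and masses are not known exactly. Their poses are not given: they have to be found in the camera images.
- base_plate: Black square base plate, 236 x 236 x 14 mm, fixed to the bench; origin at the centre of its underside, z up. A single square pocket, 27 x 27 mm and 8 mm deep with a yellow floor and rim marks, lies centred 96 mm from the plate's centre along its +x axis. Any foot turned across the pocket can drop in and catch.
- pocket (a point): Centre of the floor of the yellow pocket in the base plate (6 mm above the bench). A white UV light bar, 200 mm tall and 220 mm wide, stands fixed beyond the base plate, more than 0.8 m from the robot: nothing to handle.
- stand_grip (a point): Curing stand, loose, 0.5 kg: steel top plate 176 x 176 x 10 mm with a rim 10 mm high and 4 mm thick around its edge, on four feet. A blue square grip post, 24 x 24 mm (faces along the stand's x and y), rises 52 mm from the middle of the plate. This point is on the post axis, 30 mm above the plate's floor; stand's axes, z up. Seated, it is 100 mm above the bench and the stand's axes agree with the base plate's within a few degrees.
- long_foot (a point): Lowest point of the stand's yellow foot. The feet are round-ended, 14 mm in diameter, 96 mm from the stand's axis along its +x, +y, -x, -y. The one on +x is yellow and 8 mm longer than the others, so the stand tilts about 0.06 rad and rocks unless that foot is in the pocket. Soles of the short feet: 86 mm below the grip point.
- tray: Shallow green open tray for cured cells, fixed, 256 (x) x 120 (y) x 19 mm, walls 4 mm and floor 4 mm thick; origin at the centre of its underside.
- shutter_knob (a point): Centre of the red ball knob, 30 mm in diameter, at the end of the shutter lever, a 12 mm thick round steel rod, 115 mm from hinge to knob centre. The axes turn with the lever.
- shutter_hinge (a point): Hinge point of the shutter lever on the white lamp box (box 140 x 85 x 85 mm, fixed on the bench); this point is 98 mm above the bench, between two lugs that rise to 107 mm. The hinge axis is this frame's y axis; the lever stands up from here.
- shutter (a joint): Shutter lever angle, rad: 0 at rest, leaning 0.45 rad from vertical to the -x side of the hinge frame; pushed toward that frame's +x it grows to its stop at 0.9 (leaning 0.45 rad to the +x side). A spring drives it back to 0: about 3 N at the knob to start it, about 9 N at the stop.
- cell_a_center (a point): Lens cell A, loose, about 0.12 kg: a black block 66 (x) x 40 (y) x 44 (z) mm with a round green glass window through it: seen on its top (+z) and bottom faces, either of which may be up. This point is its centre, 22 mm above its underside. All cells are alike; absent ones read None.
- cell_b_center (a point): Lens cell B, loose, about 0.12 kg: a black block 66 (x) x 40 (y) x 44 (z) mm with a round green glass window through it: seen on its top (+z) and bottom faces, either of which may be up. This point is its centre, 22 mm above its underside. All cells are alike; absent ones read None.
- cell_c_center (a point): Lens cell C, loose, about 0.12 kg: a black block 66 (x) x 40 (y) x 44 (z) mm with a round green glass window through it: seen on its top (+z) and bottom faces, either of which may be up. This point is its centre, 22 mm above its underside. All cells are alike; absent ones read None.
- cell_d_center (a point): Lens cell D, loose, about 0.12 kg: a black block 66 (x) x 40 (y) x 44 (z) mm with a round green glass window through it: seen on its top (+z) and bottom faces, either of which may be up. This point is its centre, 22 mm above its underside. All cells are alike; absent ones read None.
- pen_cup: Bystander, loose: dark mesh pen cup with pens, 74 mm across, 95 mm tall (pens to 145 mm); origin at the centre of its underside.
- tape_dispenser: Bystander, loose: black tape dispenser, 150 x 60 x 70 mm, with a white roll; origin at the centre of its underside.
- cutter: Bystander, loose: yellow retractable cutter, 190 mm long, 16 mm high, lying flat; origin at the underside of its handle's middle.
Mind the look-alikes: they are no part of the job. What is shaped like the part that bears shutter_knob but purple is not meant.

How it is judged:
By the outcome, as a careful person would: the job done as asked, in the order asked, and still so for the second after the job is handed in, with the robot touching nothing.
Of cell_a, cell_b, cell_c, cell_d only 2 to 3 are there at a start; the rules pass over those that are not, and their reading is None.
At some moment in a run one of cell_a, cell_b, cell_c, cell_d may be knocked a few centimetres aside while the robot is not near it.
It also fails if it takes over 210 s, if anything falls off the work surface, if the arm or the gripper's body presses on something with over 40 N, if the wrist force passes 120 N, or if a joint passes its speed limit or range.

## Working session

There is one attempt and no reset: what is moved stays moved. The work goes in short steps, Python scripts to look and compute and a tool call to move; the robot and the scene stay as the last step left them, time stands still between calls to the robot, and variables do not carry over. Pictures are saved under pics/ and viewed, at most 14 in all, crops included, and the job is handed in when it is done.

Besides the shell and the picture viewer there is one more tool, called after ">>>" as name([rows], argument=value, ...), one row to a line, values as JSON. carry_out: Moves the arm, as the interface text tells. Its arguments: {"type":"object","properties":{"moves":{"type":"array","items":{"type":"array","items":{"type":"number"}}},"fingers":{"type":"number"},"force":{"type":"number"}},"required":["moves"]}

```bash
mkdir -p pics; cat > h.py <<'E'
from bench import env, optics, ticket
import numpy as np, cv2
np.set_printoptions(precision=4,suppress=True)
def snap(n,f=None):
    p,d=optics.snapshot(n)
    if f: cv2.imwrite('pics/'+f,p)
    return p,d
def ray(n,uv):
    c=optics.camera_info(n);K=np.array(c['intrinsics'],float);R=np.array(c['R']);t=np.array(c['t']).ravel()
    q=cv2.undistortPoints(np.array(uv,float).reshape(-1,1,2),K,np.array(c['D'],float)).reshape(-1,2)
    return -R.T@t,np.c_[q,np.ones(len(q))]@R
def onplane(n,uv,z):
    o,d=ray(n,uv); return o+d*((z-o[2])/d[:,2])[:,None]
def depthpts(n,uv,dep):
    o,d=ray(n,uv); uv=np.array(uv).astype(int).reshape(-1,2)
    return o+d*dep[uv[:,1],uv[:,0]][:,None]
def proj(n,X):
    c=optics.camera_info(n);R=np.array(c['R']);r,_=cv2.Rodrigues(R)
    return cv2.projectPoints(np.array(X,float).reshape(-1,1,3),r,np.array(c['t'],float).ravel(),np.array(c['intrinsics'],float),np.array(c['D'],float))[0].reshape(-1,2)
def cloud(n,dep):
    v,u=np.mgrid[0:400,0:640]; uv=np.c_[u.ravel(),v.ravel()]
    return depthpts(n,uv,dep).reshape(400,640,3)
def st():
    s=env.get_state(); print('t',s['time'],'pos',np.array(s['tool_pos']),'F',np.array(s['force']),'w',s['grip_width'],'ff',s['finger_force']);print(np.array(s['eef_rot']),np.array(s['joint_pos'])); return s
E
python3 - <<'E'
from h import *
s=st()
for n in('scene','top'):
    p,d=snap(n,n+'0.png'); c=optics.camera_info(n); R=np.array(c['R']);print(n,'cam at',-R.T@np.array(c['t']).ravel(),c['intrinsics'],'axis',R[2]); print((d==0).mean())
E
```

```text
t 0.0 pos [ 0.1754 -0.5994  0.237 ] F [ 0.5562 -0.5308 -0.168 ] w 0.0917700509807799 ff 0.0
[[ 0.9597  0.2809 -0.0006]
 [ 0.2809 -0.9597  0.0014]
 [-0.0002 -0.0015 -1.    ]] [67.805  24.9371  1.4316 90.1872 -0.663  64.9728 -4.3027]
scene cam at [ 1.4077 -0.0733  1.2753] [[472.0666   0.     317.191 ]
 [  0.     472.0666 195.0539]
 [  0.       0.       1.    ]] axis [-0.6257  0.1176 -0.7711]
0.00453515625
top cam at [0.3844 0.0988 1.4449] [[411.0537   0.     319.306 ]
 [  0.     411.0537 201.2738]
 [  0.       0.       1.    ]] axis [ 0.0864 -0.0065 -0.9962]
0.00417578125
```

View pics/scene0.png

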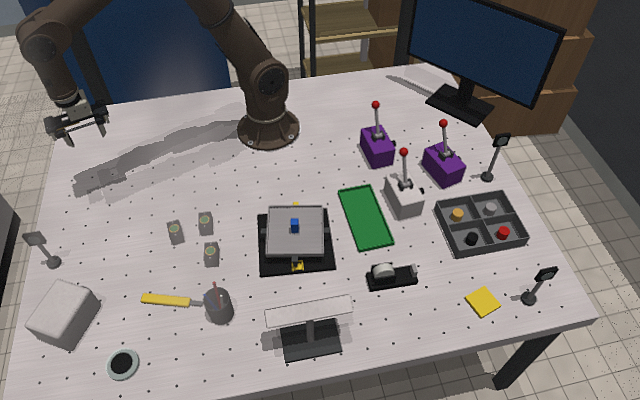

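View pics/top0.png

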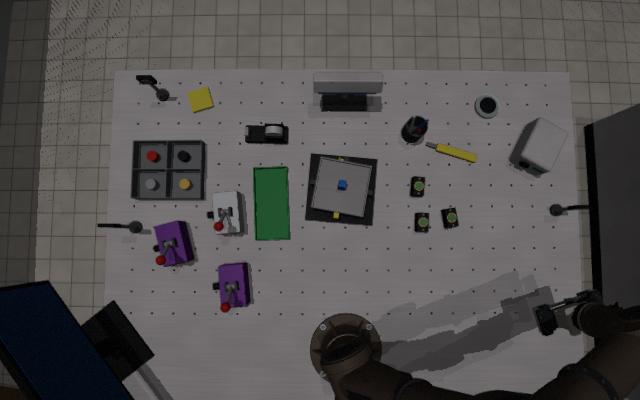

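The pictures show three cells at top (418,187), (422,222) and (450,217). The white lamp box, the one meant, is at (226,213). The purple look-alikes are at (172,243) and (233,285). There is yellow at (340,158) and at (336,215), so I need to sort foot from pocket in an enlarged crop.

```bash
python3 - <<'E'
from h import *
a=cv2.imread('pics/top0.png');b=cv2.imread('pics/scene0.png')
A=cv2.resize(a[145:235,295:390],None,fx=4,fy=4,interpolation=2);B=cv2.resize(b[190:285,245:345],None,fx=4,fy=4,interpolation=2)
C=cv2.resize(a[180:250,195:265],None,fx=3,fy=3,interpolation=2)
H=600;o=np.zeros((H,800,3),np.uint8);o[:A.shape[0],:A.shape[1]]=A;o[:B.shape[0],400:800]=B[:, :400];o[385:385+C.shape[0],:C.shape[1]]=C
D=cv2.resize(a[170:235,400:465],None,fx=3,fy=3,interpolation=2);o[385:580,250:445]=D
E_=cv2.resize(b[140:220,380:430],None,fx=2.5,fy=2.5);o[390:590,500:625]=E_
cv2.imwrite('pics/crop1.png',np.clip(o*1.5,0,255).astype(np.uint8))
p,d=snap('top');P=cloud('top',d);hsv=cv2.cvtColor(p,cv2.COLOR_BGR2HSV)
def comps(nm,m,mn=4):
    n,l,s,c=cv2.connectedComponentsWithStats(m.astype(np.uint8))
    for i in range(1,n):
        if s[i,4]>=mn:
            q=P[l==i];print(nm,c[i],s[i,4],'med',np.median(q,0),'zmax',q[:,2].max())
h,sa,v=cv2.split(hsv)
comps('yel',(h>20)&(h<35)&(sa>150)&(v>60))
comps('blue',(h>105)&(h<125)&(sa>150)&(v>60))
comps('red',((h<6)|(h>174))&(sa>150)&(v>60))
comps('green',(h>45)&(h<85)&(sa>60)&(v>50),10)
E
```

```text
yel [200.1358  99.3208] 427 med [0.8763 0.5189 0.011 ] zmax 0.02069923157799436
yel [456.1218 152.4615] 312 med [ 0.6825 -0.397   0.0161] zmax 1.4448807239162609
yel [340.5714 158.1429] 7 med [0.6621 0.0161 0.0079] zmax 0.01794922026547785
yel [183.0357 183.8571] 28 med [0.5669 0.562  0.0335] zmax 0.039205638492016526
yel [335.5882 214.9706] 34 med [0.4572 0.0344 0.0763] zmax 0.08130345085304724
blue [341.9796 183.551 ] 49 med [0.5555 0.0165 0.1212] zmax 0.12596827950566647
red [151.3846 155.2436] 78 med [0.6693 0.6784 0.0326] zmax 0.04037057493809493
red [217.9038 225.8077] 52 med [0.4165 0.3937 0.2143] zmax 0.21981106743545875
red [159.5273 259.8545] 55 med [0.3145 0.5682 0.2123] zmax 0.221320655880894
red [224.5 307. ] 60 med [0.1773 0.3711 0.2129] zmax 0.22031895087989506
green [271.7824 203.452 ] 2312 med [0.4997 0.2563 0.0039] zmax 1.4448807239162609
green [253.9867 203.7467] 75 med [0.4981 0.317  0.0189] zmax 0.026026294187574628
green [418.5 185.5] 32 med [ 0.5605 -0.2527  0.0451] zmax 0.051074209809988114
green [451.1389 217.0556] 36 med [ 0.4518 -0.3625  0.0453] zmax 0.04982203139389285
green [422.7576 221.6364] 33 med [ 0.435  -0.2647  0.0451] zmax 0.049495738338990014
```

View pics/crop1.png

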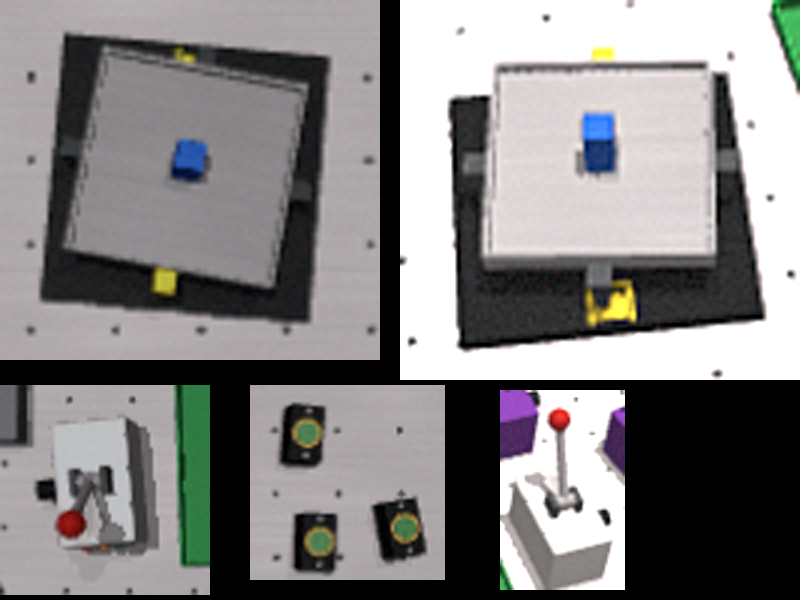

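In the crop the pocket (yellow rim marks) is on the far side at top (340,158), and the yellow foot is on the near side at (336,215), so about a half turn is needed. The white box at (226,213) carries the lever meant. The purple ones are look-alikes by colour. All three cells lie window up. Next I measure the poses.

```bash
cat > cells.py <<'E'
from h import *
def rect(n,mask,z):
    c,_=cv2.findContours(mask.astype(np.uint8),cv2.RETR_EXTERNAL,cv2.CHAIN_APPROX_NONE)
    c=max(c,key=cv2.contourArea).reshape(-1,2); X=onplane(n,c,z)
    return cv2.minAreaRect((X[:,:2]*1000).astype(np.float32))
def cells(p,P,roi):
    hsv=cv2.cvtColor(p,cv2.COLOR_BGR2HSV);u0,u1,v0,v1=roi
    m=np.zeros((400,640),bool)
    m[v0:v1,u0:u1]=((hsv[...,0]>45)&(hsv[...,0]<85)&(hsv[...,1]>60)&(hsv[...,2]>50))[v0:v1,u0:u1]
    n,l,s,c=cv2.connectedComponentsWithStats(m.astype(np.uint8))
    out=[]
    for i in range(1,n):
        if s[i,4]<12: continue
        q=c[i].round().astype(int);z=np.median(P[l==i][:,2])
        Q=P; near=(np.hypot(Q[...,0]-np.median(P[l==i][:,0]),Q[...,1]-np.median(P[l==i][:,1]))<.045)&(abs(Q[...,2]-z)<.009)
        r=rect('top',near,z); X=onplane('top',[c[i]],z)[0]
        print('px',c[i],'win',X,'rect',np.array(r[0]),np.array(r[1]),r[2])
E
python3 - <<'E'
from cells import *
p,d=snap('top');P=cloud('top',d)
g=cv2.cvtColor(p,cv2.COLOR_BGR2GRAY)
st()
m=np.zeros((400,640),bool);m[148:230,298:384]=True
blk=(m&(P[...,2]>.004)&(P[...,2]<.11)); r=rect('top',m&(g<45)&(P[...,2]<.025)&(P[...,2]>.004)|(m&(P[...,2]>.05)),.014);print('plate',r)
sp=m&(P[...,2]>.058)&(P[...,2]<.1); sp=cv2.morphologyEx(sp.astype(np.uint8),cv2.MORPH_OPEN,np.ones((9,9)));print('stand',rect('top',sp,.08))
Q=P[sp>0];A=np.c_[Q[:,:2],np.ones(len(Q))];print('plane',np.linalg.lstsq(A,Q[:,2],rcond=None)[0],Q.mean(0))
b=m&(P[...,2]>.112)&(P[...,2]<.14);print('post',rect('top',b,.122),np.median(P[b],0))
hsv=cv2.cvtColor(p,cv2.COLOR_BGR2HSV);mb=(hsv[...,0]>105)&(hsv[...,0]<125)&(hsv[...,1]>150)&m;print('postblue',rect('top',mb,.122))
w=np.zeros_like(m);w[185:245,205:250]=True
bx=w&(P[...,2]>.075)&(P[...,2]<.092);print('box',rect('top',bx,.085))
lg=w&(P[...,2]>.097)&(P[...,2]<.112);v,u=np.nonzero(lg);print('lug',rect('top',lg,.107),np.c_[u,v].mean(0),P[lg].mean(0),lg.sum())
kn=w&(P[...,2]>.195)&(P[...,2]<.25);print('knob',P[kn].mean(0));
rd=w&(P[...,2]>.12)&(P[...,2]<.2);print('rod',[(k,P[w&(abs(P[...,2]-k)<.01)].mean(0)) for k in(.13,.15,.17,.19)])
t=np.zeros_like(m);t[150:255,240:300]=True
hh=(hsv[...,0]>45)&(hsv[...,0]<85)&(hsv[...,1]>60)&t;print('tray',rect('top',hh,.019))
cells(p,P,(400,470,170,240))
for n,X in(('pen',(415,129)),('disp',(267,133))):print(n,P[X[1],X[0]])
E
```

```text
t 0.2 pos [ 0.1755 -0.5996  0.2373] F [-0.6442  0.4243 -0.5103] w 0.09170319194094304 ff 0.0
[[ 0.9597  0.281  -0.0004]
 [ 0.281  -0.9597  0.0008]
 [-0.0001 -0.0009 -1.    ]] [67.8019 24.9192  1.4321 90.1664 -0.6628 64.972  -4.3009]
plate ((552.3771362304688, 14.243057250976562), (233.13397216796875, 234.34092712402344), 85.00181579589844)
stand ((549.593017578125, 16.407981872558594), (176.28147888183594, 176.8608856201172), 79.35580444335938)
plane [-0.091   0.0137  0.1201] [0.5466 0.0158 0.0707]
post ((556.15576171875, 15.424532890319824), (23.53679847717285, 25.029748916625977), 78.67786407470703) [0.5561 0.0162 0.1197]
postblue ((553.7691650390625, 18.186687469482422), (22.71549415588379, 29.436859130859375), 89.68408203125)
box ((465.7205810546875, 399.9356384277344), (140.18576049804688, 87.03299713134766), 5.6757025718688965)
lug ((465.2939453125, 400.0478515625), (29.67091178894043, 43.75037384033203), 5.768771171569824) [224.4167 211.619 ] [0.4663 0.4002 0.1057] 84
knob [0.4155 0.395  0.2103]
rod [(0.13, array([0.4539, 0.3986, 0.1323])), (0.15, array([0.4464, 0.3976, 0.1497])), (0.17, array([0.4354, 0.3957, 0.1709])), (0.19, array([0.4218, 0.394 , 0.1901]))]
tray ((503.4031677246094, 258.99267578125), (255.168701171875, 120.01651763916016), 2.5622780323028564)
px [418.5 185.5] win [ 0.5606 -0.2522  0.0452] rect [ 559.3536 -250.9371] [38.503  66.1096] 84.29762268066406
px [451.1389 217.0556] win [ 0.4517 -0.3631  0.0454] rect [ 449.7711 -361.2242] [66.0515 43.2648] 9.947220802307129
px [422.8438 221.5938] win [ 0.4362 -0.2647  0.0451] rect [ 434.8956 -261.7834] [41.5041 62.3245] 88.91730499267578
pen [ 0.7573 -0.2426  0.0534]
disp [0.7371 0.2683 0.0708]
```

```bash
cat > go.py <<'E'
import sys
from h import *
from scipy.spatial.transform import Rotation as Ro
def R0(yaw):
    c,s=np.cos(np.radians(yaw)),np.sin(np.radians(yaw)); return np.array([[c,s,0],[s,-c,0],[0,0,-1.]])
def row(x,y,z,yaw,s=None):
    s=s or env.get_state(); R=np.array(s['eef_rot']); d=R.T@(np.array([x,y,z])-np.array(s['tool_pos']))
    return np.r_[d.round(4),Ro.from_matrix(R.T@R0(yaw)).as_rotvec(degrees=True).round(2)]
if __name__=='__main__':
    s=st()
    for a in sys.argv[1:]: print(a,row(*map(float,a.split(',')),s).tolist())
E
python3 go.py .555,.0155,.2,-10.6
```

```text
t 0.2 pos [ 0.1755 -0.5996  0.2373] F [-0.6442  0.4243 -0.5103] w 0.09170319194094304 ff 0.0
[[ 0.9597  0.281  -0.0004]
 [ 0.281  -0.9597  0.0008]
 [-0.0001 -0.0009 -1.    ]] [67.8019 24.9192  1.4321 90.1664 -0.6628 64.972  -4.3009]
.555,.0155,.2,-10.6 [0.537, -0.4836, 0.0376, -0.05, 0.02, 26.92]
```

>>> carry_out([
  [0.537, -0.484, 0.037, 0, 0, 26.9],
  [0.537, -0.484, 0.037, 0, 0, 26.9],
  [0.537, -0.484, 0.037, 0, 0, 26.9],
  [0.537, -0.484, 0.037, 0, 0, 26.9],
  [0.537, -0.484, 0.037, 0, 0, 26.9],
  [0.537, -0.484, 0.037, 0, 0, 26.9],
  [0.537, -0.484, 0.037, 0, 0, 26.9],
  [0.537, -0.484, 0.037, 0, 0, 26.9],
  [0.537, -0.484, 0.037, 0, 0, 26.9],
  [0.537, -0.484, 0.037, 0, 0, 26.9],
  [0.537, -0.484, 0.037, 0, 0, 26.9],
  [0.537, -0.484, 0.037, 0, 0, 26.9],
], fingers=0.0918)

```text
time: 1.4
tool_pos: [0.4897, -0.0897, 0.2072]
eef_rot: [[0.983, -0.184, 0.0], [-0.184, -0.983, -0.0], [0.0, 0.0, -1.0]]
force: [0.9, -1.1, -0.8]
grip_width: 0.0921
finger_force: 0.0
```

```bash
python3 go.py .555,.0155,.13,-10.6 .555,.0155,.096,-10.6
```

```text
t 1.4 pos [ 0.4897 -0.0897  0.2072] F [ 0.9043 -1.1041 -0.7949] w 0.09205875657938782 ff 0.0
[[ 0.9829 -0.1839  0.0004]
 [-0.1839 -0.9829 -0.0002]
 [ 0.0004  0.0001 -1.    ]] [  13.0324   15.5671  -10.8584  109.1711    3.5267   55.5555 -100.0315]
.555,.0155,.13,-10.6 [0.0448, -0.1154, 0.0772, 0.01, -0.02, 0.0]
.555,.0155,.096,-10.6 [0.0447, -0.1155, 0.1112, 0.01, -0.02, 0.0]
```

>>> carry_out([
  [0.03, -0.09, 0, 0, 0, 0],
  [0.03, -0.09, 0, 0, 0, 0],
  [0.03, -0.09, 0, 0, 0, 0],
  [0.03, -0.09, 0, 0, 0, 0],
  [0.03, -0.09, 0, 0, 0, 0],
  [0.03, -0.09, 0, 0, 0, 0],
])

```text
time: 2.0
tool_pos: [0.5345, -0.0103, 0.2071]
eef_rot: [[0.983, -0.186, -0.0], [-0.186, -0.983, -0.001], [-0.0, 0.001, -1.0]]
force: [0.4, -0.2, 0.0]
grip_width: 0.0918
finger_force: 0.0
```

```bash
python3 go.py .555,.0155,.13,-10.6 .555,.0155,.096,-10.6
```

```text
t 2.0 pos [ 0.5345 -0.0103  0.2071] F [ 0.4435 -0.169   0.0222] w 0.09181705793014731 ff 0.0
[[ 0.9825 -0.1861 -0.0004]
 [-0.1861 -0.9825 -0.0007]
 [-0.0002  0.0008 -1.    ]] [   5.0232   19.0272  -12.5072  104.2598    4.8622   57.2521 -110.1836]
.555,.0155,.13,-10.6 [0.0153, -0.0292, 0.0771, 0.05, 0.01, -0.13]
.555,.0155,.096,-10.6 [0.0153, -0.0292, 0.1111, 0.05, 0.01, -0.13]
```

>>> carry_out([
  [0.015, -0.029, 0.02, 0, 0, 0],
  [0.015, -0.029, 0.04, 0, 0, 0],
  [0.015, -0.029, 0.06, 0, 0, 0],
  [0.015, -0.029, 0.08, 0, 0, 0],
  [0.015, -0.029, 0.095, 0, 0, 0],
  [0.015, -0.029, 0.105, 0, 0, 0],
  [0.015, -0.029, 0.111, 0, 0, 0],
  [0.015, -0.029, 0.111, 0, 0, 0],
  [0.015, -0.029, 0.111, 0, 0, 0],
  [0.015, -0.029, 0.111, 0, 0, 0],
])

```text
time: 3.0
tool_pos: [0.5556, 0.0171, 0.0969]
eef_rot: [[0.983, -0.184, 0.001], [-0.184, -0.983, 0.0], [0.001, -0.0, -1.0]]
force: [-0.9, -0.5, 0.6]
grip_width: 0.0919
finger_force: 0.0
```

>>> carry_out([
  [0, 0, 0, 0, 0, 0],
  [0, 0, 0, 0, 0, 0],
  [0, 0, 0, 0, 0, 0],
  [0, 0, 0, 0, 0, 0],
  [0, 0, 0, 0, 0, 0],
  [0, 0, 0, 0, 0, 0],
  [0, 0, 0, 0, 0, 0],
  [0, 0, 0, 0, 0, 0],
  [0, 0, 0, 0, 0, 0],
  [0, 0, 0, 0, 0, 0],
], fingers=0.0, force=45)

```text
time: 4.0
tool_pos: [0.5551, 0.0171, 0.0961]
eef_rot: [[0.983, -0.184, -0.0], [-0.184, -0.983, -0.0], [-0.0, 0.0, -1.0]]
force: [-0.5, -0.1, 0.4]
grip_width: 0.0237
finger_force: 45.0
```

>>> carry_out([
  [0, 0, -0.005, 0, 0, 0],
  [0, 0, -0.01, 0, 0, 0],
  [0, 0, -0.015, 0, 0, 0],
  [0, 0, -0.02, 0, 0, 0],
  [0, 0, -0.025, 0, 0, 0],
  [0, 0, -0.03, 0, 0, 0],
  [0, 0, -0.03, 0, 0, 0],
  [0, 0, -0.03, 0, 0, 0],
])

```text
time: 4.8
tool_pos: [0.5552, 0.0171, 0.1262]
eef_rot: [[0.983, -0.184, 0.0], [-0.184, -0.983, -0.0], [0.0, 0.0, -1.0]]
force: [-0.4, -0.7, -5.0]
grip_width: 0.0236
finger_force: 45.0
```

>>> carry_out([
  [0, 0, 0, 0, 0, -8],
  [0, 0, 0, 0, 0, -16],
  [0, 0, 0, 0, 0, -24],
  [0, 0, 0, 0, 0, -32],
  [0, 0, 0, 0, 0, -40],
  [0, 0, 0, 0, 0, -48],
  [0, 0, 0, 0, 0, -56],
  [0, 0, 0, 0, 0, -64],
  [0, 0, 0, 0, 0, -72],
  [0, 0, 0, 0, 0, -80],
  [0, 0, 0, 0, 0, -88],
  [0, 0, 0, 0, 0, -93],
])

```text
time: 6.0
tool_pos: [0.5549, 0.0169, 0.1257]
eef_rot: [[0.127, 0.992, -0.001], [0.992, -0.127, -0.0], [-0.0, -0.001, -1.0]]
force: [0.1, -0.3, -4.5]
grip_width: 0.0239
finger_force: 45.0
```

>>> carry_out([
  [0, 0, 0, 0, 0, -8],
  [0, 0, 0, 0, 0, -16],
  [0, 0, 0, 0, 0, -24],
  [0, 0, 0, 0, 0, -32],
  [0, 0, 0, 0, 0, -40],
  [0, 0, 0, 0, 0, -48],
  [0, 0, 0, 0, 0, -56],
  [0, 0, 0, 0, 0, -64],
  [0, 0, 0, 0, 0, -72],
  [0, 0, 0, 0, 0, -80],
  [0, 0, 0, 0, 0, -88],
  [0, 0, 0, 0, 0, -90],
])

```text
time: 7.2
tool_pos: [0.555, 0.0166, 0.1256]
eef_rot: [[-0.992, 0.129, -0.001], [0.129, 0.992, -0.0], [0.001, -0.0, -1.0]]
force: [0.5, 0.4, -5.1]
grip_width: 0.0236
finger_force: 45.0
```

>>> carry_out([
  [0, 0, 0, 0, 0, 0],
  [0, 0, 0, 0, 0, 0],
  [0, 0, 0, 0, 0, 0],
  [0, 0, 0, 0, 0, 0],
])

```text
time: 7.6
tool_pos: [0.5552, 0.0172, 0.1262]
eef_rot: [[-0.991, 0.133, 0.0], [0.133, 0.991, -0.0], [-0.0, -0.0, -1.0]]
force: [-0.4, 0.4, -4.9]
grip_width: 0.0236
finger_force: 45.0
```

```bash
cat > stand.py <<'E'
from cells import *
p,d=snap('top');P=cloud('top',d)
m=np.zeros((400,640),bool);m[140:235,290:390]=True
for lo,hi in((.06,.118),):
    sp=m&(P[...,2]>lo)&(P[...,2]<hi);print('px',sp.sum())
    o=cv2.morphologyEx(sp.astype(np.uint8),cv2.MORPH_OPEN,np.ones((5,5)));print('stand',rect('top',o,np.median(P[o>0][:,2])))
    Q=P[o>0];A=np.c_[Q[:,:2],np.ones(len(Q))];c=np.linalg.lstsq(A,Q[:,2],rcond=None)[0]
    for _ in range(4):
        k=abs(A@c-Q[:,2])<.005;c=np.linalg.lstsq(A[k],Q[k,2],rcond=None)[0]
    print('slope',c,'z at .555,.016',c@[.555,.016,1],k.sum())
E
cat > crop.py <<'E'
import sys
from h import *
n,u0,u1,v0,v1,k,f=sys.argv[1:];u0,u1,v0,v1=map(int,(u0,u1,v0,v1))
p,d=snap(n);cv2.imwrite('pics/'+f,np.clip(cv2.resize(p[v0:v1,u0:u1],None,fx=float(k),fy=float(k),interpolation=2)*1.4,0,255).astype(np.uint8))
E
python3 go.py .555,.0155,.126,175;python3 stand.py; python3 crop.py scene 220 370 170 290 4 s2.png
```

```text
t 7.6 pos [0.5552 0.0172 0.1262] F [-0.37    0.4233 -4.8633] w 0.02360116854828299 ff 44.995062947273254
[[-0.9911  0.1332  0.0002]
 [ 0.1332  0.9911 -0.0003]
 [-0.0002 -0.0003 -1.    ]] [ 31.5517  37.7971 -57.7155 104.1679  37.0836  59.2869  41.435 ]
.555,.0155,.126,175 [-0.0001, -0.0017, 0.0002, -0.02, 0.01, -2.65]
px 1118
stand ((491.52325439453125, 24.6051025390625), (175.76333618164062, 85.6706314086914), 84.01477813720703)
slope [ 0.0795 -0.0081  0.0555] z at .555,.016 0.0994631289061493 870
```

View pics/s2.png

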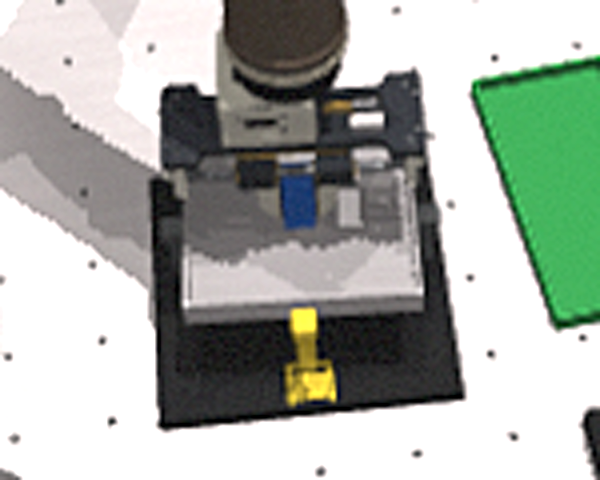

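>>> carry_out([
  [0.001, -0.0015, 0, 0, 1, -0.8],
  [0.0025, -0.0028, 0, 0, 2, -1.6],
  [0.0025, -0.0028, 0, 0, 3.2, -2.6],
  [0.0025, -0.0028, 0, 0, 3.2, -2.6],
  [0.0025, -0.0028, 0, 0, 3.2, -2.6],
])

```text
time: 8.2
tool_pos: [0.5525, 0.0148, 0.126]
eef_rot: [[-0.995, 0.087, -0.056], [0.087, 0.996, 0.007], [0.056, 0.002, -0.998]]
force: [-0.3, -0.0, -4.7]
grip_width: 0.0235
finger_force: 45.0
```

```bash
python3 go.py .5524,.0142,.126,175;python3 stand.py; python3 crop.py scene 220 370 170 290 4 s3.png
```

```text
t 8.2 pos [0.5525 0.0148 0.126 ] F [-0.2655 -0.0201 -4.7307] w 0.023467609056373313 ff 44.99530613422394
[[-0.9946  0.0873 -0.0556]
 [ 0.087   0.9962  0.0067]
 [ 0.056   0.0018 -0.9984]] [ 31.6916  39.6977 -58.381  101.7576  35.7963  63.2065  45.5479]
.5524,.0142,.126,175 [0.0, -0.0006, -0.0, 0.1, -3.21, -0.0]
px 1348
stand ((487.8145751953125, 19.4881591796875), (178.0994873046875, 92.14017486572266), 83.68223571777344)
slope [ 0.0245 -0.0032  0.0857] z at .555,.016 0.09929534343121693 1081
```

View pics/s3.png

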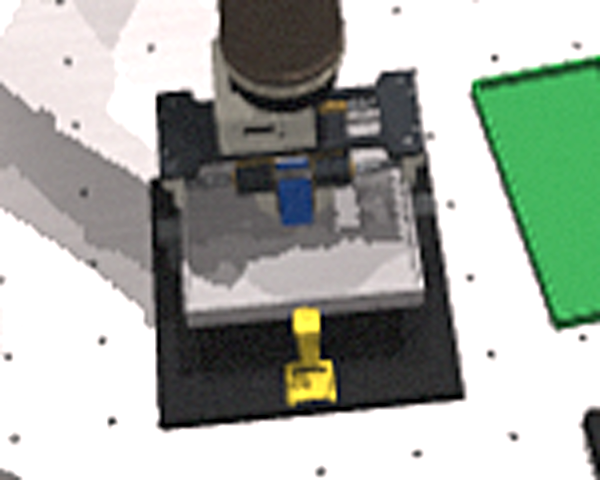

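The yellow foot hangs over the pocket at crop (308,375), lined up with its centre, so I lower it now.

>>> carry_out([
  [-0.0005, 0, 0.008, 0, 0, 0],
  [-0.001, 0, 0.016, 0, 0, 0],
  [-0.0012, 0, 0.022, 0, 0, 0],
  [-0.0014, 0, 0.026, 0, 0, 0],
  [-0.0016, 0, 0.029, 0, 0, 0],
  [-0.0017, 0, 0.031, 0, 0, 0],
  [-0.0018, 0, 0.032, 0, 0, 0],
  [-0.0018, 0, 0.032, 0, 0, 0],
  [-0.0018, 0, 0.032, 0, 0, 0],
])

```text
time: 9.2
tool_pos: [0.554, 0.015, 0.096]
eef_rot: [[-0.995, 0.087, -0.052], [0.087, 0.996, 0.006], [0.052, 0.001, -0.999]]
force: [1.3, -1.4, 12.1]
grip_width: 0.024
finger_force: 45.0
```

>>> carry_out([
  [0, 0, -0.002, 0, 0, 0],
  [0, 0, -0.002, 0, 0, 0],
  [0, 0, -0.002, 0, 0, 0],
  [0, 0, -0.002, 0, 0, 0],
  [0, 0, -0.002, 0, 0, 0],
  [0, 0, -0.002, 0, 0, 0],
  [0, 0, -0.002, 0, 0, 0],
], fingers=0.06)

```text
time: 9.9
tool_pos: [0.5524, 0.0148, 0.096]
eef_rot: [[-0.995, 0.087, -0.056], [0.087, 0.996, 0.006], [0.056, 0.001, -0.998]]
force: [-0.1, 0.5, 0.1]
grip_width: 0.0599
finger_force: 0.0
```

```bash
python3 stand.py; python3 go.py .554,.015,.25,175; python3 crop.py scene 220 370 170 290 4 s4.png
```

```text
px 1223
stand ((489.54608154296875, 18.518096923828125), (90.88911437988281, 178.24046325683594), 0.01344375591725111)
slope [0.0007 0.0011 0.0691] z at .555,.016 0.06954938980460997 940
t 9.95 pos [0.5524 0.0147 0.0961] F [-0.6023  0.0739  0.2509] w 0.060179400245858564 ff 0.0
[[-0.9947  0.087  -0.0555]
 [ 0.0868  0.9962  0.0061]
 [ 0.0558  0.0012 -0.9984]] [ 30.6351  41.5767 -56.7508 103.3106  37.9749  60.3843  43.9039]
.554,.015,.25,175 [0.007, 0.0006, -0.1538, 0.07, -3.2, 0.01]
```

View pics/s4.png

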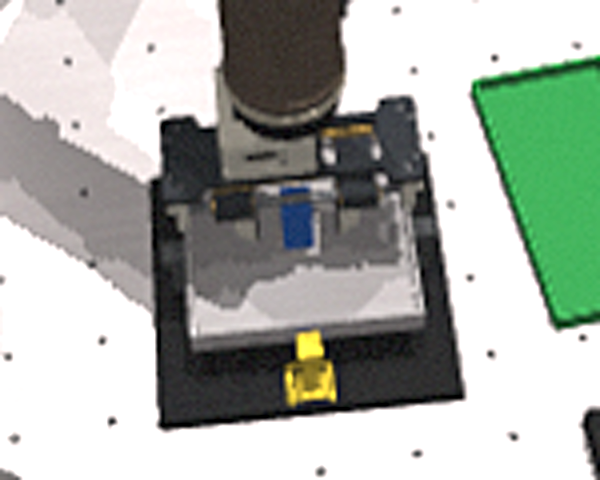

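Seated: the plate slope is about 0, the floor is at 69.5 mm, and the yellow foot sits in the pocket at crop (310,378). Next I retreat and go to the cells.

>>> carry_out([
  [-0.0008, 0, -0.015, 0, 0, 0],
  [-0.0015, 0, -0.035, 0, 0, 0],
  [0.001, 0, -0.07, 0, -1.5, 0],
  [0.007, 0, -0.115, 0, -3.2, 0],
  [0.007, 0, -0.15, 0, -3.2, 0],
  [0.007, 0, -0.15, 0, -3.2, 0],
  [0.007, 0, -0.15, 0, -3.2, 0],
], fingers=0.07)

```text
time: 10.7
tool_pos: [0.5542, 0.0146, 0.2478]
eef_rot: [[-0.996, 0.087, 0.002], [0.087, 0.996, 0.001], [-0.002, 0.001, -1.0]]
force: [1.2, -0.2, -0.2]
grip_width: 0.07
finger_force: 0.0
```

>>> carry_out([
  [0.01, -0.02, 0, 0, 0, 8],
  [0.02, -0.04, 0, 0, 0, 16],
  [0.03, -0.06, 0, 0, 0, 24],
  [0.04, -0.08, 0, 0, 0, 32],
  [0.05, -0.1, 0, 0, 0, 40],
  [0.06, -0.12, 0, 0, 0, 48],
  [0.07, -0.14, 0, 0, 0, 56],
  [0.08, -0.16, 0, 0, 0, 64],
  [0.09, -0.18, 0, 0, 0, 72],
  [0.1, -0.2, 0, 0, 0, 80],
  [0.11, -0.22, 0, 0, 0, 86],
  [0.11, -0.24, 0, 0, 0, 92],
])

```text
time: 11.9
tool_pos: [0.4213, -0.2157, 0.2451]
eef_rot: [[0.126, 0.992, -0.003], [0.992, -0.126, 0.002], [0.001, -0.003, -1.0]]
force: [-0.3, -0.9, -0.3]
grip_width: 0.0699
finger_force: 0.0
```

>>> carry_out([
  [0, 0, 0, 0, 0, 8],
  [0, 0, 0, 0, 0, 16],
  [0, 0, 0, 0, 0, 24],
  [0, 0, 0, 0, 0, 32],
  [0, 0, 0, 0, 0, 40],
  [0, 0, 0, 0, 0, 48],
  [0, 0, 0, 0, 0, 56],
  [0, 0, 0, 0, 0, 64],
  [0, 0, 0, 0, 0, 72],
  [0, 0, 0, 0, 0, 80],
  [0, 0, 0, 0, 0, 84],
  [0, 0, 0, 0, 0, 84],
])

```text
time: 13.1
tool_pos: [0.4227, -0.2148, 0.2451]
eef_rot: [[1.0, -0.018, -0.002], [-0.018, -1.0, 0.002], [-0.002, -0.002, -1.0]]
force: [0.3, 0.3, 0.7]
grip_width: 0.0701
finger_force: 0.0
```

```bash
python3 -c "
from cells import *
p,d=snap('top');P=cloud('top',d);cells(p,P,(390,480,165,245))"; python3 stand.py; python3 go.py .4355,-.2632,.15,-1.1
```

```text
px [418.5 185.5] win [ 0.5608 -0.2526  0.0438] rect [ 559.462  -251.5488] [38.2659 66.1716] 84.07850646972656
px 2830
stand ((549.301513671875, 14.829727172851562), (208.08499145507812, 210.34127807617188), 7.31996488571167)
slope [ 0.0012 -0.002   0.069 ] z at .555,.016 0.06961061872900252 2324
t 13.2 pos [ 0.4229 -0.2149  0.2454] F [-0.1964 -0.3675  0.9932] w 0.07003439423920904 ff 0.0
[[ 0.9999 -0.0148 -0.0011]
 [-0.0148 -0.9999  0.0019]
 [-0.0011 -0.0018 -1.    ]] [ 45.1144  13.1965 -29.2477 107.7882   7.2348  60.9342 -77.8695]
.4355,-.2632,.15,-1.1 [0.0134, 0.0483, 0.0953, -0.11, 0.06, 0.25]
```

```bash
cat > sc.py <<'E'
from cells import *
def scw(z=.044,roi=(150,240,200,280),box=None):
    p,d=snap('scene');h=cv2.cvtColor(p,cv2.COLOR_BGR2HSV);u0,u1,v0,v1=roi
    m=np.zeros((400,640),np.uint8);m[v0:v1,u0:u1]=((h[...,0]>40)&(h[...,0]<85)&(h[...,1]>60)&(h[...,2]>50))[v0:v1,u0:u1]
    n,l,s,c=cv2.connectedComponentsWithStats(m)
    for i in range(1,n):
        if s[i,4]>=8: print('scene',c[i],s[i,4],onplane('scene',[c[i]],z)[0],'dep',np.median(depthpts('scene',np.argwhere(l==i)[:,::-1],d),0))
if __name__=='__main__': scw()
E
python3 sc.py
python3 - <<'E'
import cv2,numpy as np
b=cv2.imread('pics/scene0.png');h=cv2.cvtColor(b,cv2.COLOR_BGR2HSV)
for u,v in((173,227),(204,217),(210,247)):print(h[v-2:v+5:2,u-2:u+5:2].tolist())
E
python3 crop.py scene 130 260 180 290 5 s5.png
```

```text
[[[16, 71, 150], [40, 45, 137], [31, 52, 147], [19, 79, 164]], [[54, 47, 140], [58, 44, 140], [58, 44, 138], [44, 51, 145]], [[63, 48, 138], [56, 44, 139], [60, 41, 137], [25, 59, 146]], [[20, 97, 182], [31, 51, 139], [18, 88, 176], [12, 56, 132]]]
[[[0, 16, 109], [15, 67, 140], [14, 69, 145], [158, 10, 102]], [[38, 53, 144], [59, 44, 138], [60, 38, 133], [17, 94, 177]], [[60, 44, 139], [55, 47, 137], [59, 43, 137], [26, 66, 155]], [[62, 48, 138], [59, 46, 138], [46, 50, 139], [16, 88, 168]]]
[[[165, 10, 102], [140, 8, 99], [165, 5, 97], [173, 11, 97]], [[23, 72, 156], [39, 54, 146], [29, 48, 134], [16, 52, 123]], [[60, 42, 134], [59, 42, 135], [60, 43, 135], [24, 84, 169]], [[57, 42, 135], [55, 47, 136], [63, 46, 133], [21, 87, 167]]]
```

View pics/s5.png

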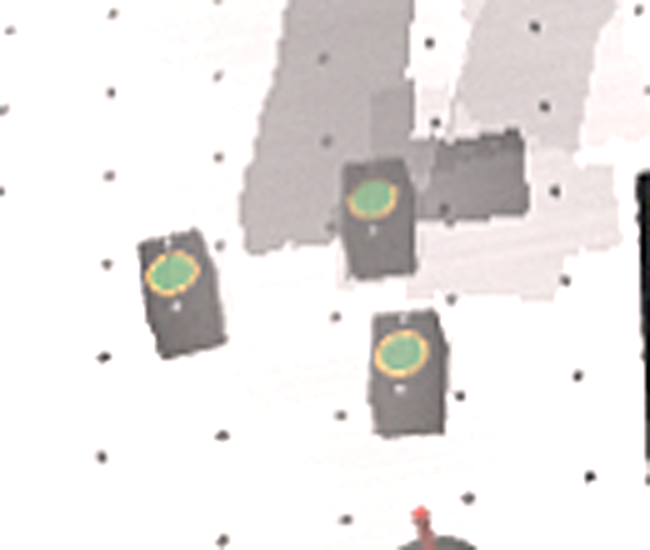

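Cell 2 (the left one, now at scene (164,234)) has been knocked aside from (173,228). The other two are unmoved. I recompute its position and pick cell 3 first.

```bash
sed -i 's/h\[...,1\]>60/h[...,1]>34/' sc.py; python3 sc.py; python3 go.py .4355,-.2632,.1,-1.1 .4355,-.2632,.028,-1.1
```

```text
scene [204.     218.8378] 37 [ 0.4317 -0.2677  0.044 ] dep [ 0.4358 -0.2674  0.047 ]
scene [163.8857 234.2857] 35 [ 0.4679 -0.398   0.044 ] dep [ 0.4707 -0.3966  0.0474]
scene [209.9459 250.3243] 37 [ 0.5587 -0.2553  0.044 ] dep [ 0.5605 -0.2548  0.0468]
t 13.35 pos [ 0.4232 -0.2151  0.2457] F [ 0.1506 -0.5226  0.3813] w 0.07015309817458928 ff 0.0
[[ 0.9999 -0.0158 -0.0003]
 [-0.0158 -0.9999  0.0015]
 [-0.0004 -0.0015 -1.    ]] [ 45.1354  13.1784 -29.2637 107.7609   7.2351  60.9328 -77.9197]
.4355,-.2632,.1,-1.1 [0.0131, 0.0482, 0.1456, -0.09, 0.02, 0.2]
.4355,-.2632,.028,-1.1 [0.0132, 0.0483, 0.2176, -0.09, 0.02, 0.2]
```

>>> carry_out([
  [0.013, 0.04, 0.04, 0, 0, 0],
  [0.013, 0.048, 0.08, 0, 0, 0],
  [0.013, 0.048, 0.12, 0, 0, 0],
  [0.013, 0.048, 0.155, 0, 0, 0],
  [0.013, 0.048, 0.185, 0, 0, 0],
  [0.013, 0.048, 0.205, 0, 0, 0],
  [0.013, 0.048, 0.217, 0, 0, 0],
  [0.013, 0.048, 0.217, 0, 0, 0],
  [0.013, 0.048, 0.217, 0, 0, 0],
])

```text
time: 14.25
tool_pos: [0.436, -0.2632, 0.0295]
eef_rot: [[1.0, -0.017, 0.001], [-0.017, -1.0, 0.001], [0.001, -0.001, -1.0]]
force: [-0.1, -0.3, 0.6]
grip_width: 0.0702
finger_force: 0.0
```

>>> carry_out([
  [0, 0, 0, 0, 0, 0],
  [0, 0, 0, 0, 0, 0],
  [0, 0, 0, 0, 0, 0],
  [0, 0, 0, 0, 0, 0],
  [0, 0, 0, 0, 0, 0],
  [0, 0, 0, 0, 0, 0],
  [0, 0, 0, 0, 0, 0],
], fingers=0.0, force=20)

```text
time: 14.95
tool_pos: [0.4357, -0.2633, 0.0293]
eef_rot: [[1.0, -0.017, 0.001], [-0.017, -1.0, 0.001], [0.001, -0.001, -1.0]]
force: [0.1, -0.5, 5.4]
grip_width: 0.04
finger_force: 19.9
```

>>> carry_out([
  [0, 0, -0.015, 0, 0, 0],
  [0, 0, -0.04, 0, 0, 0],
  [0, 0, -0.08, 0, 0, 0],
  [0, 0, -0.12, 0, 0, 0],
  [0, 0, -0.15, 0, 0, 0],
  [0, 0, -0.15, 0, 0, 0],
  [0, 0, -0.15, 0, 0, 0],
])

```text
time: 15.65
tool_pos: [0.4354, -0.2634, 0.179]
eef_rot: [[1.0, -0.017, 0.001], [-0.017, -1.0, 0.001], [0.001, -0.001, -1.0]]
force: [-0.6, -0.3, -1.4]
grip_width: 0.04
finger_force: 19.9
```

```bash
python3 go.py .5129,.0635,.179,-5.5
```

```text
t 15.65 pos [ 0.4354 -0.2634  0.179 ] F [-0.5811 -0.3066 -1.3522] w 0.039992168094981684 ff 19.867674708366394
[[ 0.9998 -0.0175  0.0007]
 [-0.0175 -0.9998  0.0005]
 [ 0.0007 -0.0006 -1.    ]] [ 46.5426  20.3312 -27.3483 108.7454  11.3901  53.5557 -77.1506]
.5129,.0635,.179,-5.5 [0.0717, -0.3282, 0.0003, -0.03, -0.04, 4.5]
```

>>> carry_out([
  [0.009, -0.04, 0, 0, 0, 0.5],
  [0.018, -0.08, 0, 0, 0, 1],
  [0.027, -0.12, 0, 0, 0, 1.5],
  [0.036, -0.16, 0, 0, 0, 2],
  [0.045, -0.2, 0, 0, 0, 2.5],
  [0.054, -0.24, 0, 0, 0, 3],
  [0.063, -0.285, 0, 0, 0, 4],
  [0.069, -0.315, 0, 0, 0, 4.5],
  [0.0717, -0.328, 0, 0, 0, 4.5],
  [0.0717, -0.328, 0, 0, 0, 4.5],
  [0.0717, -0.328, 0, 0, 0, 4.5],
  [0.0717, -0.328, 0, 0, 0, 4.5],
])

```text
time: 16.85
tool_pos: [0.5125, 0.0612, 0.1787]
eef_rot: [[0.995, -0.098, -0.001], [-0.098, -0.995, 0.0], [-0.001, 0.0, -1.0]]
force: [-0.1, -0.2, -0.8]
grip_width: 0.0399
finger_force: 19.9
```

```bash
python3 go.py .5129,.0635,.099,-5.5
```

```text
t 16.85 pos [0.5125 0.0612 0.1787] F [-0.1135 -0.1831 -0.8272] w 0.039866480504311616 ff 19.867636263370514
[[ 0.9952 -0.0982 -0.0011]
 [-0.0982 -0.9952  0.    ]
 [-0.0011  0.0001 -1.    ]] [  11.9266   21.8908  -32.0705  107.4805   14.0298   54.6001 -122.1298]
.5129,.0635,.099,-5.5 [0.0003, -0.0023, 0.0797, 0.01, 0.06, -0.13]
```

>>> carry_out([
  [0, -0.002, 0.02, 0, 0, 0],
  [0, -0.002, 0.04, 0, 0, 0],
  [0, -0.002, 0.055, 0, 0, 0],
  [0, -0.002, 0.066, 0, 0, 0],
  [0, -0.002, 0.073, 0, 0, 0],
  [0, -0.002, 0.077, 0, 0, 0],
  [0, -0.002, 0.0795, 0, 0, 0],
  [0, -0.002, 0.0795, 0, 0, 0],
  [0, -0.002, 0.0795, 0, 0, 0],
])

```text
time: 17.75
tool_pos: [0.5133, 0.0657, 0.1002]
eef_rot: [[0.995, -0.096, 0.001], [-0.096, -0.995, 0.001], [0.001, -0.001, -1.0]]
force: [0.1, 0.1, -0.5]
grip_width: 0.0399
finger_force: 19.9
```

>>> carry_out([
  [0, 0, 0, 0, 0, 0],
  [0, 0, 0, 0, 0, 0],
  [0, 0, 0, 0, 0, 0],
  [0, 0, 0, 0, 0, 0],
  [0, 0, -0.01, 0, 0, 0],
  [0, 0, -0.04, 0, 0, 0],
  [0, 0, -0.08, 0, 0, 0],
  [0, 0, -0.1, 0, 0, 0],
  [0, 0, -0.1, 0, 0, 0],
  [0, 0, -0.1, 0, 0, 0],
], fingers=0.06)

```text
time: 18.75
tool_pos: [0.5131, 0.0653, 0.2003]
eef_rot: [[0.995, -0.096, 0.001], [-0.096, -0.995, 0.001], [0.001, -0.001, -1.0]]
force: [0.3, 0.2, 1.2]
grip_width: 0.0603
finger_force: 0.0
```

```bash
python3 -c "
from cells import *
p,d=snap('top');P=cloud('top',d);cells(p,P,(390,490,165,245))
import sc;sc.scw()"; python3 go.py .56,-.252,.2,-5.8
```

```text
px [418.5 185.5] win [ 0.5605 -0.2521  0.0459] rect [ 560.2082 -252.033 ] [38.2546 66.02  ] 88.65345764160156
px [459.8235 211.6471] win [ 0.4703 -0.3942  0.0446] rect [ 468.8396 -392.2926] [66.2896 44.7255] 6.572183609008789
scene [163.8857 234.2857] 35 [ 0.4679 -0.398   0.044 ] dep [ 0.4692 -0.397   0.0474]
scene [209.9459 250.3243] 37 [ 0.5587 -0.2553  0.044 ] dep [ 0.5607 -0.2546  0.0477]
t 18.85 pos [0.5124 0.0651 0.199 ] F [0.3034 0.2629 0.3552] w 0.0600127487452762 ff 0.0
[[ 0.9954 -0.0957 -0.0014]
 [-0.0957 -0.9954  0.0009]
 [-0.0014 -0.0007 -1.    ]] [  12.2124   20.6845  -32.7566  105.9578   13.0593   57.1735 -121.5013]
.56,-.252,.2,-5.8 [0.0778, 0.3111, -0.0013, -0.04, 0.08, 0.31]
```

>>> carry_out([
  [0.01, 0.045, 0, 0, 0, 0],
  [0.02, 0.09, 0, 0, 0, 0],
  [0.033, 0.135, 0, 0, 0, 0],
  [0.045, 0.18, 0, 0, 0, 0],
  [0.056, 0.225, 0, 0, 0, 0],
  [0.067, 0.27, 0, 0, 0, 0],
  [0.078, 0.311, 0, 0, 0, 0],
  [0.078, 0.311, 0, 0, 0, 0],
  [0.078, 0.311, 0, 0, 0, 0],
  [0.078, 0.311, 0, 0, 0, 0],
], fingers=0.07)

```text
time: 19.85
tool_pos: [0.5607, -0.2498, 0.1986]
eef_rot: [[0.996, -0.094, -0.001], [-0.094, -0.996, 0.003], [-0.001, -0.003, -1.0]]
force: [-0.2, 0.7, -0.4]
grip_width: 0.0699
finger_force: 0.0
```

```bash
python3 go.py .56,-.252,.028,-5
```

```text
t 19.85 pos [ 0.5607 -0.2498  0.1986] F [-0.1777  0.6511 -0.3782] w 0.06988897063664952 ff 0.0
[[ 0.9956 -0.0939 -0.0012]
 [-0.0938 -0.9956  0.0028]
 [-0.0014 -0.0026 -1.    ]] [ 37.1593  28.4857 -26.5001  92.7942  13.7764  62.1058 -88.4559]
.56,-.252,.028,-5 [-0.0002, 0.0027, 0.1706, -0.15, 0.08, -0.39]
```

>>> carry_out([
  [0, 0.001, 0.04, 0, 0, 0],
  [0, 0.001, 0.08, 0, 0, 0],
  [0, 0.001, 0.115, 0, 0, 0],
  [0, 0.001, 0.14, 0, 0, 0],
  [0, 0.001, 0.16, 0, 0, 0],
  [0, 0.001, 0.17, 0, 0, 0],
  [0, 0.001, 0.17, 0, 0, 0],
  [0, 0.001, 0.17, 0, 0, 0],
])

```text
time: 20.65
tool_pos: [0.5615, -0.2517, 0.0303]
eef_rot: [[0.996, -0.095, 0.001], [-0.095, -0.996, 0.001], [0.001, -0.001, -1.0]]
force: [0.4, -0.7, 0.2]
grip_width: 0.0703
finger_force: 0.0
```

>>> carry_out([
  [0, 0, 0, 0, 0, 0],
  [0, 0, 0, 0, 0, 0],
  [0, 0, 0, 0, 0, 0],
  [0, 0, 0, 0, 0, 0],
  [0, 0, 0, 0, 0, 0],
  [0, 0, 0, 0, 0, 0],
  [0, 0, 0, 0, 0, 0],
], fingers=0.0, force=20)

```text
time: 21.35
tool_pos: [0.561, -0.2525, 0.0298]
eef_rot: [[0.995, -0.096, 0.0], [-0.096, -0.995, 0.001], [0.0, -0.001, -1.0]]
force: [-0.9, -0.0, 5.4]
grip_width: 0.0399
finger_force: 20.0
```

>>> carry_out([
  [0, 0, -0.015, 0, 0, 0],
  [0, 0, -0.04, 0, 0, 0],
  [0, 0, -0.08, 0, 0, 0],
  [0, 0, -0.12, 0, 0, 0],
  [0, 0, -0.15, 0, 0, 0],
  [0, 0, -0.15, 0, 0, 0],
  [0, 0, -0.15, 0, 0, 0],
])

```text
time: 22.05
tool_pos: [0.5609, -0.2526, 0.1804]
eef_rot: [[0.995, -0.096, 0.001], [-0.096, -0.995, 0.001], [0.001, -0.001, -1.0]]
force: [-0.2, -0.3, -2.7]
grip_width: 0.0399
finger_force: 20.0
```

```bash
python3 go.py .5919,-.0345,.179,-5.5
```

```text
t 22.05 pos [ 0.5609 -0.2526  0.1804] F [-0.1967 -0.29   -2.7133] w 0.03989618922664389 ff 19.990690648555756
[[ 0.9954 -0.0956  0.0013]
 [-0.0956 -0.9954  0.0006]
 [ 0.0012 -0.0007 -1.    ]] [ 37.1913  29.4746 -26.2908  93.9942  14.5317  59.8826 -88.9656]
.5919,-.0345,.179,-5.5 [0.01, -0.22, 0.0015, -0.04, -0.07, 0.01]
```

>>> carry_out([
  [0.002, -0.04, 0, 0, 0, 0],
  [0.004, -0.08, 0, 0, 0, 0],
  [0.006, -0.12, 0, 0, 0, 0],
  [0.008, -0.16, 0, 0, 0, 0],
  [0.01, -0.195, 0, 0, 0, 0],
  [0.01, -0.215, 0, 0, 0, 0],
  [0.01, -0.22, 0, 0, 0, 0],
  [0.01, -0.22, 0, 0, 0, 0],
  [0.01, -0.22, 0, 0, 0, 0],
  [0.01, -0.22, 0, 0, 0, 0],
])

```text
time: 23.05
tool_pos: [0.5915, -0.0366, 0.1793]
eef_rot: [[0.995, -0.098, -0.001], [-0.098, -0.995, 0.0], [-0.001, -0.0, -1.0]]
force: [0.6, 0.2, -1.6]
grip_width: 0.0403
finger_force: 20.0
```

```bash
python3 go.py .5919,-.0345,.1,-5.5
```

```text
t 23.05 pos [ 0.5915 -0.0366  0.1793] F [ 0.6362  0.2482 -1.5856] w 0.04034098565266727 ff 19.99064415693283
[[ 0.9952 -0.0982 -0.0007]
 [-0.0982 -0.9952  0.0004]
 [-0.0007 -0.0003 -1.    ]] [  18.2076   27.9696  -28.3197   97.1449   15.0565   58.7326 -110.8377]
.5919,-.0345,.1,-5.5 [0.0002, -0.0021, 0.0793, -0.02, 0.04, -0.14]
```

>>> carry_out([
  [0, 0, 0.02, 0, 0, 0],
  [0, 0, 0.04, 0, 0, 0],
  [0, 0, 0.055, 0, 0, 0],
  [0, 0, 0.066, 0, 0, 0],
  [0, 0, 0.073, 0, 0, 0],
  [0, 0, 0.077, 0, 0, 0],
  [0, 0, 0.0795, 0, 0, 0],
  [0, 0, 0.0795, 0, 0, 0],
  [0, 0, 0.0795, 0, 0, 0],
])

```text
time: 23.95
tool_pos: [0.5922, -0.0344, 0.1007]
eef_rot: [[0.995, -0.096, 0.001], [-0.096, -0.995, 0.001], [0.001, -0.001, -1.0]]
force: [-0.2, -0.3, -0.8]
grip_width: 0.0402
finger_force: 20.0
```

>>> carry_out([
  [0, 0, 0, 0, 0, 0],
  [0, 0, 0, 0, 0, 0],
  [0, 0, 0, 0, 0, 0],
  [0, 0, 0, 0, 0, 0],
  [0, 0, -0.01, 0, 0, 0],
  [0, 0, -0.04, 0, 0, 0],
  [0, 0, -0.08, 0, 0, 0],
  [0, 0, -0.1, 0, 0, 0],
  [0, 0, -0.1, 0, 0, 0],
  [0, 0, -0.1, 0, 0, 0],
], fingers=0.06)

```text
time: 24.95
tool_pos: [0.5919, -0.0346, 0.2009]
eef_rot: [[0.995, -0.096, 0.001], [-0.096, -0.995, 0.001], [0.001, -0.001, -1.0]]
force: [-0.1, 0.9, 0.3]
grip_width: 0.0602
finger_force: 0.0
```

```bash
python3 -c "
from cells import *
p,d=snap('top');P=cloud('top',d);cells(p,P,(390,490,165,245))
import sc;sc.scw()"; python3 go.py .4696,-.3932,.2,8
```

```text
px [459.8235 211.6471] win [ 0.4702 -0.3935  0.0466] rect [ 468.8631 -392.8374] [66.1963 42.1737] 6.572144508361816
scene [163.8857 234.2857] 35 [ 0.4679 -0.398   0.044 ] dep [ 0.4715 -0.3974  0.0471]
t 25.05 pos [ 0.5912 -0.0347  0.1995] F [-1.0458  0.256  -0.2444] w 0.059993437394638534 ff 0.0
[[ 0.9954 -0.0957 -0.0014]
 [-0.0957 -0.9954  0.0011]
 [-0.0015 -0.0009 -1.    ]] [  18.424    26.8669  -28.7924   95.7951   14.3124   61.1069 -110.2251]
.4696,-.3932,.2,8 [-0.0867, 0.3685, -0.0008, -0.06, 0.08, -13.49]
```

>>> carry_out([
  [-0.01, 0.045, 0, 0, 0, -1.5],
  [-0.02, 0.09, 0, 0, 0, -3],
  [-0.03, 0.135, 0, 0, 0, -4.5],
  [-0.042, 0.18, 0, 0, 0, -6],
  [-0.053, 0.225, 0, 0, 0, -8],
  [-0.064, 0.27, 0, 0, 0, -10],
  [-0.075, 0.315, 0, 0, 0, -12],
  [-0.087, 0.36, 0, 0, 0, -13],
  [-0.087, 0.3685, 0, 0, 0, -13],
  [-0.087, 0.3685, 0, 0, 0, -13],
  [-0.087, 0.3685, 0, 0, 0, -13],
  [-0.087, 0.3685, 0, 0, 0, -13],
], fingers=0.07)

```text
time: 26.25
tool_pos: [0.471, -0.3907, 0.1995]
eef_rot: [[0.991, 0.134, 0.0], [0.134, -0.991, 0.002], [0.0, -0.002, -1.0]]
force: [0.9, 0.8, 0.4]
grip_width: 0.0701
finger_force: 0.0
```

```bash
python3 go.py .4696,-.3932,.028,7.5
```

```text
t 26.25 pos [ 0.471  -0.3907  0.1995] F [0.9096 0.7734 0.3766] w 0.07005047985321476 ff 0.0
[[ 0.991   0.1337  0.0001]
 [ 0.1337 -0.991   0.0025]
 [ 0.0005 -0.0024 -1.    ]] [ 53.6294  28.4535 -27.6698  92.9764  14.3386  62.2045 -60.2466]
.4696,-.3932,.028,7.5 [-0.0017, 0.0027, 0.1715, -0.14, -0.03, 0.19]
```

>>> carry_out([
  [-0.001, 0, 0.04, 0, 0, 0],
  [-0.001, 0, 0.08, 0, 0, 0],
  [-0.001, 0, 0.115, 0, 0, 0],
  [-0.001, 0, 0.14, 0, 0, 0],
  [-0.001, 0, 0.16, 0, 0, 0],
  [-0.001, 0, 0.171, 0, 0, 0],
  [-0.001, 0, 0.171, 0, 0, 0],
  [-0.001, 0, 0.171, 0, 0, 0],
])

```text
time: 27.05
tool_pos: [0.4699, -0.3925, 0.0296]
eef_rot: [[0.991, 0.132, 0.001], [0.132, -0.991, 0.001], [0.001, -0.001, -1.0]]
force: [0.5, -0.9, 0.8]
grip_width: 0.0702
finger_force: 0.0
```

>>> carry_out([
  [0, 0, 0, 0, 0, 0],
  [0, 0, 0, 0, 0, 0],
  [0, 0, 0, 0, 0, 0],
  [0, 0, 0, 0, 0, 0],
  [0, 0, 0, 0, 0, 0],
  [0, 0, 0, 0, 0, 0],
  [0, 0, 0, 0, 0, 0],
], fingers=0.0, force=20)

```text
time: 27.75
tool_pos: [0.4691, -0.3934, 0.0292]
eef_rot: [[0.991, 0.13, 0.001], [0.13, -0.991, 0.001], [0.001, -0.0, -1.0]]
force: [-1.3, 0.1, 5.6]
grip_width: 0.0399
finger_force: 19.9
```

>>> carry_out([
  [0, 0, -0.015, 0, 0, 0],
  [0, 0, -0.04, 0, 0, 0],
  [0, 0, -0.08, 0, 0, 0],
  [0, 0, -0.12, 0, 0, 0],
  [0, 0, -0.15, 0, 0, 0],
  [0, 0, -0.15, 0, 0, 0],
  [0, 0, -0.15, 0, 0, 0],
])

```text
time: 28.45
tool_pos: [0.469, -0.393, 0.1796]
eef_rot: [[0.991, 0.131, 0.001], [0.131, -0.991, 0.001], [0.001, -0.0, -1.0]]
force: [-0.4, 0.2, -2.4]
grip_width: 0.0399
finger_force: 19.9
```

```bash
python3 go.py .5043,-.028,.179,-5.5
```

```text
t 28.45 pos [ 0.469  -0.393   0.1796] F [-0.3646  0.2029 -2.3648] w 0.03985823950854006 ff 19.911227524280548
[[ 0.9914  0.1308  0.0009]
 [ 0.1308 -0.9914  0.0006]
 [ 0.001  -0.0004 -1.    ]] [ 53.7107  29.459  -27.4315  94.4243  15.1339  59.8073 -60.8351]
.5043,-.028,.179,-5.5 [0.0827, -0.3573, 0.0008, -0.03, -0.05, 13.01]
```

>>> carry_out([
  [0.01, -0.04, 0, 0, 0, 1],
  [0.02, -0.08, 0, 0, 0, 2.5],
  [0.03, -0.12, 0, 0, 0, 4],
  [0.04, -0.16, 0, 0, 0, 5.5],
  [0.05, -0.2, 0, 0, 0, 7],
  [0.059, -0.24, 0, 0, 0, 8.5],
  [0.068, -0.285, 0, 0, 0, 10],
  [0.076, -0.325, 0, 0, 0, 12],
  [0.083, -0.35, 0, 0, 0, 13],
  [0.083, -0.357, 0, 0, 0, 13],
  [0.083, -0.357, 0, 0, 0, 13],
  [0.083, -0.357, 0, 0, 0, 13],
])

```text
time: 29.65
tool_pos: [0.5039, -0.0297, 0.1784]
eef_rot: [[0.995, -0.096, -0.002], [-0.096, -0.995, 0.001], [-0.002, -0.0, -1.0]]
force: [-0.2, -0.7, -1.0]
grip_width: 0.0399
finger_force: 19.9
```

>>> carry_out([
  [0, 0, 0.02, 0, 0, 0],
  [0, 0, 0.04, 0, 0, 0],
  [0, 0, 0.05, 0, 0, 0],
  [0, 0, 0.05, 0, 0, 0],
  [0, 0, 0.05, 0, 0, 0],
  [0, 0, 0.05, 0, 0, 0],
])

```text
time: 30.25
tool_pos: [0.5052, -0.0286, 0.13]
eef_rot: [[0.995, -0.096, 0.001], [-0.096, -0.995, 0.001], [0.001, -0.001, -1.0]]
force: [-0.5, -0.4, -0.8]
grip_width: 0.04
finger_force: 19.9
```

```bash
python3 go.py .5043,-.028,.0995,-5.5
```

```text
t 30.25 pos [ 0.5052 -0.0286  0.13  ] F [-0.5364 -0.4364 -0.8347] w 0.039955741659928365 ff 19.91121768951416
[[ 0.9954 -0.0961  0.0014]
 [-0.0961 -0.9954  0.0011]
 [ 0.0013 -0.0013 -1.    ]] [  19.9914   24.2023  -29.7174  112.1082   15.9035   47.5921 -113.8859]
.5043,-.028,.0995,-5.5 [-0.001, -0.0004, 0.0305, -0.07, -0.08, -0.02]
```

>>> carry_out([
  [-0.001, 0, 0.01, 0, 0, 0],
  [-0.001, 0, 0.02, 0, 0, 0],
  [-0.001, 0, 0.026, 0, 0, 0],
  [-0.001, 0, 0.0295, 0, 0, 0],
  [-0.001, 0, 0.0295, 0, 0, 0],
  [-0.001, 0, 0.0295, 0, 0, 0],
])

```text
time: 30.85
tool_pos: [0.5037, -0.028, 0.0996]
eef_rot: [[0.995, -0.095, -0.0], [-0.095, -0.995, 0.001], [-0.0, -0.001, -1.0]]
force: [-0.7, 0.5, -1.6]
grip_width: 0.0396
finger_force: 19.9
```

>>> carry_out([
  [0, 0, 0, 0, 0, 0],
  [0, 0, 0, 0, 0, 0],
  [0, 0, 0, 0, 0, 0],
  [0, 0, 0, 0, 0, 0],
  [0, 0, -0.01, 0, 0, 0],
  [0, 0, -0.04, 0, 0, 0],
  [0, 0, -0.08, 0, 0, 0],
  [0, 0, -0.12, 0, 0, 0],
  [0, 0, -0.15, 0, 0, 0],
  [0, 0, -0.18, 0, 0, 0],
  [0, 0, -0.18, 0, 0, 0],
  [0, 0, -0.18, 0, 0, 0],
], fingers=0.06)

```text
time: 32.05
tool_pos: [0.5038, -0.0283, 0.2807]
eef_rot: [[0.995, -0.096, 0.002], [-0.096, -0.995, 0.001], [0.002, -0.001, -1.0]]
force: [0.2, -0.2, -1.3]
grip_width: 0.0598
finger_force: 0.0
```

```bash
python3 go.py .37,.36,.28,90 .37,.39,.28,5.7
```

```text
t 32.05 pos [ 0.5038 -0.0283  0.2807] F [ 0.2194 -0.2189 -1.3472] w 0.05978154055968005 ff 0.0
[[ 0.9954 -0.0957  0.002 ]
 [-0.0957 -0.9954  0.0009]
 [ 0.0019 -0.001  -1.    ]] [  23.6775   14.7796  -32.64    100.9617    8.5852   66.6266 -106.9957]
.37,.36,.28,90 [-0.1703, -0.3737, 0.0008, 0.05, -0.13, -95.49]
.37,.39,.28,5.7 [-0.1732, -0.4036, 0.0008, -0.05, -0.12, -11.19]
```

>>> carry_out([
  [-0.014, -0.035, 0, 0, 0, -8],
  [-0.028, -0.07, 0, 0, 0, -16],
  [-0.042, -0.105, 0, 0, 0, -24],
  [-0.057, -0.14, 0, 0, 0, -32],
  [-0.071, -0.175, 0, 0, 0, -40],
  [-0.086, -0.21, 0, 0, 0, -48],
  [-0.1, -0.245, 0, 0, 0, -56],
  [-0.114, -0.28, 0, 0, 0, -64],
  [-0.13, -0.315, 0, 0, 0, -72],
  [-0.145, -0.35, 0, 0, 0, -80],
  [-0.16, -0.38, 0, 0, 0, -88],
  [-0.173, -0.404, 0, 0, 0, -95],
], fingers=0.0)

```text
time: 33.25
tool_pos: [0.3686, 0.3916, 0.2792]
eef_rot: [[0.001, 1.0, -0.002], [1.0, -0.001, 0.0], [0.0, -0.002, -1.0]]
force: [0.9, 0.3, 0.2]
grip_width: 0.0005
finger_force: 0.0
```

>>> carry_out([
  [0, 0, 0, 0, 0, -8],
  [0, 0, 0, 0, 0, -16],
  [0, 0, 0, 0, 0, -24],
  [0, 0, 0, 0, 0, -32],
  [0, 0, 0, 0, 0, -40],
  [0, 0, 0, 0, 0, -48],
  [0, 0, 0, 0, 0, -56],
  [0, 0, 0, 0, 0, -64],
  [0, 0, 0, 0, 0, -72],
  [0, 0, 0, 0, 0, -80],
  [0, 0, 0, 0, 0, -88],
  [0, 0, 0, 0, 0, -96],
])

```text
time: 34.45
tool_pos: [0.3697, 0.3897, 0.2791]
eef_rot: [[-0.995, -0.102, -0.001], [-0.102, 0.995, -0.0], [0.001, -0.0, -1.0]]
force: [-0.3, 0.7, 0.4]
grip_width: 0.0004
finger_force: 0.0
```

>>> carry_out([
  [0, 0, 0, 0, 0, 0],
  [0, 0, 0, 0, 0, 0],
  [0, 0, 0, 0, 0, 0],
])

```text
time: 34.75
tool_pos: [0.3699, 0.3901, 0.2798]
eef_rot: [[-0.996, -0.093, -0.0], [-0.093, 0.996, 0.001], [0.0, 0.001, -1.0]]
force: [-0.5, -0.6, -0.2]
grip_width: 0.0005
finger_force: 0.0
```

```bash
python3 go.py .3705,.3905,.199,185.7; python3 stand.py; python3 -c "
from cells import *
p,d=snap('top');P=cloud('top',d);cells(p,P,(295,390,145,235));cv2.imwrite('pics/t6.png',cv2.resize(p[130:330,190:390],None,fx=3,fy=3))"
```

```text
t 34.75 pos [0.3699 0.3901 0.2798] F [-0.5401 -0.5604 -0.1658] w 0.00046011429925845864 ff 0.0
[[-0.9957 -0.0929 -0.0004]
 [-0.0929  0.9957  0.0007]
 [ 0.0003  0.0008 -1.    ]] [ -4.2554  30.8434 -71.1725  95.1695  29.9782  75.9487  14.7825]
.3705,.3905,.199,185.7 [-0.0007, 0.0003, 0.0808, 0.04, -0.02, -0.37]
px 2782
stand ((548.7431640625, 6.779197692871094), (196.42108154296875, 211.3281707763672), 87.48135375976562)
slope [-0.0393 -0.036   0.0952] z at .555,.016 0.0728665479856911 1054
px [357.3158 173.1316] win [ 0.5922 -0.0342  0.115 ] rect [590.1089 -34.4236] [40.2772 66.8114] 84.28398895263672
px [327.     197.2439] win [0.513  0.0651 0.1139] rect [512.1854  64.9983] [39.7138 66.2628] 83.31239318847656
px [355.7561 200.    ] win [ 0.504  -0.0285  0.1144] rect [502.878  -28.4446] [40.2149 66.0548] 83.67388153076172
```

View pics/t6.png

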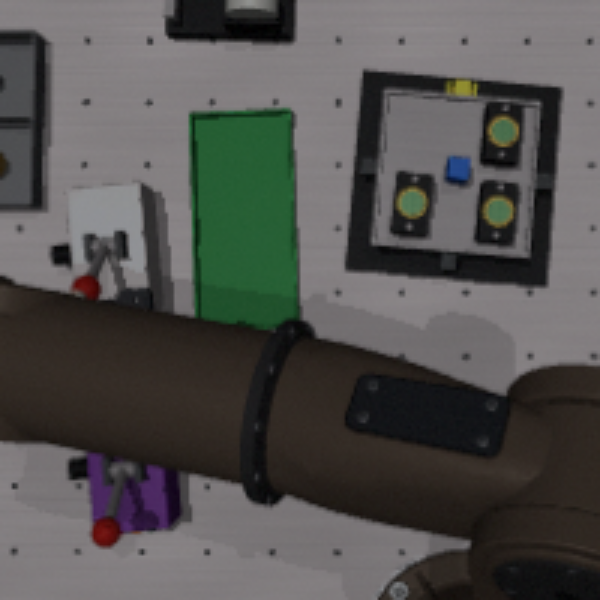

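All three cells stand window up on the level stand, at crop (502,131), (412,202) and (498,212). The red knob of the white box is at (86,288). Now I descend behind the knob.

>>> carry_out([
  [-0.001, 0, 0.02, 0, 0, 0],
  [-0.001, 0, 0.04, 0, 0, 0],
  [-0.001, 0, 0.06, 0, 0, 0],
  [-0.001, 0, 0.075, 0, 0, 0],
  [-0.001, 0, 0.08, 0, 0, 0],
  [-0.001, 0, 0.08, 0, 0, 0],
  [-0.001, 0, 0.08, 0, 0, 0],
])

```text
time: 35.55
tool_pos: [0.3711, 0.391, 0.201]
eef_rot: [[-0.995, -0.096, 0.001], [-0.096, 0.995, 0.002], [-0.001, 0.002, -1.0]]
force: [0.8, 0.1, 0.6]
grip_width: 0.0004
finger_force: 0.0
```

>>> carry_out([
  [-0.008, 0, 0, 0, 0, 0],
  [-0.016, 0, 0, 0, 0, 0],
  [-0.024, 0, 0, 0, 0, 0],
  [-0.032, 0, 0, 0, 0, 0],
  [-0.04, 0, 0, 0, 0, 0],
  [-0.04, 0, 0, 0, 0, 0],
  [-0.04, 0, 0, 0, 0, 0],
])

```text
time: 36.25
tool_pos: [0.4102, 0.395, 0.2003]
eef_rot: [[-0.995, -0.097, -0.001], [-0.097, 0.995, 0.002], [0.001, 0.002, -1.0]]
force: [-4.3, 1.5, 1.3]
grip_width: 0.0003
finger_force: 2.3
```

```bash
python3 go.py .4903,.4025,.199,185.7
```

```text
t 36.25 pos [0.4102 0.395  0.2003] F [-4.2806  1.4776  1.3044] w 0.00032853956163649223 ff 2.3393864510580897
[[-0.9953 -0.0966 -0.0013]
 [-0.0966  0.9953  0.0023]
 [ 0.0011  0.0024 -1.    ]] [ -6.5021  37.2719 -66.2851  97.3564  36.0829  69.7942  13.8754]
.4903,.4025,.199,185.7 [-0.0804, -0.0003, 0.0012, 0.14, -0.06, -0.15]
```

>>> carry_out([
  [-0.01, 0, 0, 0, 0, 0],
  [-0.02, 0, 0, 0, 0, 0],
  [-0.03, 0, 0, 0, 0, 0],
  [-0.04, 0, 0, 0, 0, 0],
  [-0.05, 0, 0, 0, 0, 0],
  [-0.06, 0, 0, 0, 0, 0],
  [-0.068, 0, 0, 0, 0, 0],
  [-0.073, 0, 0, 0, 0, 0],
  [-0.075, 0, 0, 0, 0, 0],
  [-0.075, 0, 0, 0, 0, 0],
])

```text
time: 37.25
tool_pos: [0.4825, 0.402, 0.1987]
eef_rot: [[-0.995, -0.099, -0.006], [-0.099, 0.995, 0.0], [0.006, 0.001, -1.0]]
force: [-10.6, 2.0, -6.5]
grip_width: 0.0002
finger_force: 5.2
```

>>> carry_out([
  [-0.002, 0, 0, 0, 0, 0],
  [-0.004, 0, 0, 0, 0, 0],
  [-0.004, 0, 0, 0, 0, 0],
])

```text
time: 37.55
tool_pos: [0.4861, 0.402, 0.1984]
eef_rot: [[-0.995, -0.099, -0.006], [-0.099, 0.995, -0.001], [0.006, 0.0, -1.0]]
force: [-11.2, 2.0, -7.2]
grip_width: 0.0004
finger_force: 5.5
```

Still following the spring, so a little more.

>>> carry_out([
  [-0.002, 0, 0, 0, 0, 0],
  [-0.004, 0, 0, 0, 0, 0],
  [-0.005, 0, 0, 0, 0, 0],
  [-0.005, 0, 0, 0, 0, 0],
])

```text
time: 37.95
tool_pos: [0.4904, 0.4022, 0.1978]
eef_rot: [[-0.995, -0.1, -0.008], [-0.1, 0.995, -0.002], [0.008, -0.001, -1.0]]
force: [-12.5, 1.1, -9.6]
grip_width: 0.0008
finger_force: 6.2
```

>>> carry_out([
  [-0.002, 0, 0, 0, 0, 0],
  [-0.003, 0, 0, 0, 0, 0],
  [-0.003, 0, 0, 0, 0, 0],
])

```text
time: 38.25
tool_pos: [0.493, 0.4023, 0.1976]
eef_rot: [[-0.995, -0.1, -0.008], [-0.1, 0.995, -0.002], [0.008, -0.001, -1.0]]
force: [-14.7, 0.5, -10.3]
grip_width: 0.0002
finger_force: 6.6
```

```bash
python3 - <<'E'
from h import *
for n,r in(('scene',(380,450,140,215)),('top',(190,260,180,250))):
    p,d=snap(n);h=cv2.cvtColor(p,cv2.COLOR_BGR2HSV);m=((h[...,0]<6)|(h[...,0]>174))&(h[...,1]>150)&(h[...,2]>60)
    u0,u1,v0,v1=r;k=np.zeros_like(m);k[v0:v1,u0:u1]=m[v0:v1,u0:u1];v,u=np.nonzero(k)
    if len(u): print(n,len(u),u.mean(),v.mean(),onplane(n,[(u.mean(),v.mean())],.2015),np.median(depthpts(n,np.c_[u,v],d),0))
print(proj('scene',[[.5153,.405,.2015],[.4157,.395,.2015]]))
E
```

```text
scene 57 416.35087719298247 173.5438596491228 [[0.5147 0.4049 0.2015]] [0.5231 0.3997 0.212 ]
[[416.4396 173.6711]
 [403.2388 151.4934]]
```

>>> carry_out([
  [-0.002, 0, 0, 0, 0, 0],
  [-0.003, 0, 0, 0, 0, 0],
  [-0.003, 0, 0, 0, 0, 0],
])

```text
time: 38.65
tool_pos: [0.4936, 0.4025, 0.1976]
eef_rot: [[-0.995, -0.102, -0.011], [-0.102, 0.995, -0.004], [0.012, -0.002, -1.0]]
force: [-20.9, -1.3, -7.4]
grip_width: 0.0007
finger_force: 10.6
```

The force has jumped, so this is the stop. I hold about 2 s, then back off.

>>> carry_out([
  [0, 0, 0, 0, 0, 0],
  [0, 0, 0, 0, 0, 0],
  [0, 0, 0, 0, 0, 0],
  [0, 0, 0, 0, 0, 0],
  [0, 0, 0, 0, 0, 0],
  [0, 0, 0, 0, 0, 0],
  [0, 0, 0, 0, 0, 0],
  [0, 0, 0, 0, 0, 0],
  [0, 0, 0, 0, 0, 0],
  [0, 0, 0, 0, 0, 0],
  [0, 0, 0, 0, 0, 0],
  [0, 0, 0, 0, 0, 0],
])

```text
time: 39.85
tool_pos: [0.4936, 0.4024, 0.1976]
eef_rot: [[-0.995, -0.102, -0.011], [-0.102, 0.995, -0.004], [0.011, -0.002, -1.0]]
force: [-21.6, -2.1, -7.0]
grip_width: 0.0001
finger_force: 10.6
```

>>> carry_out([
  [0, 0, 0, 0, 0, 0],
  [0, 0, 0, 0, 0, 0],
  [0, 0, 0, 0, 0, 0],
  [0, 0, 0, 0, 0, 0],
  [0, 0, 0, 0, 0, 0],
  [0, 0, 0, 0, 0, 0],
  [0, 0, 0, 0, 0, 0],
  [0, 0, 0, 0, 0, 0],
])

```text
time: 40.65
tool_pos: [0.4936, 0.4024, 0.1976]
eef_rot: [[-0.995, -0.102, -0.011], [-0.102, 0.995, -0.004], [0.011, -0.003, -1.0]]
force: [-21.2, -1.7, -6.7]
grip_width: 0.0003
finger_force: 10.6
```

>>> carry_out([
  [0.015, 0, 0, 0, 0, 0],
  [0.03, 0, 0, 0, 0, 0],
  [0.045, 0, 0, 0, 0, 0],
  [0.06, 0, 0, 0, 0, 0],
  [0.075, 0, 0, 0, 0, 0],
  [0.09, 0, 0, 0, 0, 0],
  [0.105, 0, 0, 0, 0, 0],
  [0.12, 0, 0, 0, 0, 0],
  [0.128, 0, 0, 0, 0, 0],
  [0.128, 0, 0, 0, 0, 0],
  [0.128, 0, 0, 0, 0, 0],
])

```text
time: 41.75
tool_pos: [0.3739, 0.3907, 0.2004]
eef_rot: [[-0.995, -0.095, 0.001], [-0.095, 0.995, 0.001], [-0.001, 0.001, -1.0]]
force: [-0.3, -0.1, -0.6]
grip_width: 0.0005
finger_force: 0.0
```

>>> carry_out([
  [0, 0, -0.03, 0, 0, 0],
  [0, 0, -0.06, 0, 0, 0],
  [0, 0, -0.09, 0, 0, 0],
  [0, 0, -0.09, 0, 0, 0],
  [0, 0, -0.09, 0, 0, 0],
  [0, 0, -0.09, 0, 0, 0],
])

```text
time: 42.35
tool_pos: [0.3735, 0.39, 0.2892]
eef_rot: [[-0.995, -0.095, -0.001], [-0.095, 0.995, 0.0], [0.0, 0.0, -1.0]]
force: [-0.2, -0.4, 0.4]
grip_width: 0.0006
finger_force: 0.0
```

```bash
python3 go.py .5125,.065,.2,174 ; python3 - <<'E'
from h import *
p,d=snap('scene');h=cv2.cvtColor(p,cv2.COLOR_BGR2HSV);m=((h[...,0]<6)|(h[...,0]>174))&(h[...,1]>150)&(h[...,2]>60)
k=np.zeros_like(m);k[135:215,380:430]=m[135:215,380:430];v,u=np.nonzero(k);print(len(u),u.mean(),v.mean())
E
```

```text
t 42.35 pos [0.3735 0.39   0.2892] F [-0.1877 -0.3764  0.4104] w 0.0006229544159580091 ff 0.0
[[-0.9955 -0.0952 -0.0005]
 [-0.0952  0.9955  0.0002]
 [ 0.0005  0.0002 -1.    ]] [ -5.0848  29.3562 -68.8142  94.0449  28.0457  76.2163  17.1197]
.5125,.065,.2,174 [-0.1075, -0.3368, 0.0891, 0.01, -0.03, 11.46]
51 403.3137254901961 151.4313725490196
```

>>> carry_out([
  [-0.014, -0.042, 0, 0, 0, 1],
  [-0.027, -0.084, 0, 0, 0, 2],
  [-0.04, -0.126, 0, 0, 0, 4],
  [-0.054, -0.168, 0.01, 0, 0, 6],
  [-0.067, -0.21, 0.025, 0, 0, 8],
  [-0.08, -0.252, 0.045, 0, 0, 10],
  [-0.094, -0.294, 0.06, 0, 0, 11],
  [-0.1075, -0.33, 0.075, 0, 0, 11.5],
  [-0.1075, -0.337, 0.085, 0, 0, 11.5],
  [-0.1075, -0.337, 0.089, 0, 0, 11.5],
  [-0.1075, -0.337, 0.089, 0, 0, 11.5],
  [-0.1075, -0.337, 0.089, 0, 0, 11.5],
], fingers=0.064)

```text
time: 43.6
tool_pos: [0.512, 0.0674, 0.2014]
eef_rot: [[-0.995, 0.102, 0.001], [0.102, 0.995, 0.002], [-0.0, 0.002, -1.0]]
force: [-1.0, -0.6, 0.1]
grip_width: 0.0636
finger_force: 0.0
```

```bash
python3 go.py .5125,.065,.0995,174
```

```text
t 43.6 pos [0.512  0.0674 0.2014] F [-0.9717 -0.5935  0.1259] w 0.06364443894420137 ff 0.0
[[-0.9948  0.1016  0.0007]
 [ 0.1016  0.9948  0.0019]
 [-0.0005  0.002  -1.    ]] [ 32.2164  30.6095 -64.2624 104.4832  30.4595  64.4725  41.4649]
.5125,.065,.0995,174 [-0.0007, -0.0026, 0.1019, 0.11, 0.03, 0.17]
```

>>> carry_out([
  [0, 0, 0.03, 0, 0, 0],
  [0, -0.001, 0.055, 0, 0, 0],
  [0, -0.001, 0.075, 0, 0, 0],
  [0, -0.001, 0.09, 0, 0, 0],
  [0, -0.001, 0.098, 0, 0, 0],
  [0, -0.001, 0.101, 0, 0, 0],
  [0, -0.001, 0.101, 0, 0, 0],
  [0, -0.001, 0.101, 0, 0, 0],
])

```text
time: 44.4
tool_pos: [0.5128, 0.065, 0.1006]
eef_rot: [[-0.995, 0.104, 0.001], [0.104, 0.995, 0.001], [-0.001, 0.002, -1.0]]
force: [-0.7, 0.1, 0.4]
grip_width: 0.0639
finger_force: 0.0
```

>>> carry_out([
  [0, 0, 0, 0, 0, 0],
  [0, 0, 0, 0, 0, 0],
  [0, 0, 0, 0, 0, 0],
  [0, 0, 0, 0, 0, 0],
  [0, 0, 0, 0, 0, 0],
  [0, 0, 0, 0, 0, 0],
], fingers=0.0, force=20)

```text
time: 45.0
tool_pos: [0.5125, 0.0648, 0.1]
eef_rot: [[-0.995, 0.104, 0.0], [0.104, 0.995, 0.001], [-0.0, 0.001, -1.0]]
force: [-0.3, 0.9, 1.9]
grip_width: 0.0399
finger_force: 20.0
```

>>> carry_out([
  [0, 0, -0.01, 0, 0, 0],
  [0, 0, -0.03, 0, 0, 0],
  [0, 0, -0.06, 0, 0, 0],
  [0, 0, -0.08, 0, 0, 0],
  [0, 0, -0.08, 0, 0, 0],
  [0, 0, -0.08, 0, 0, 0],
])

```text
time: 45.6
tool_pos: [0.5123, 0.0643, 0.18]
eef_rot: [[-0.995, 0.105, 0.001], [0.105, 0.995, 0.001], [-0.001, 0.001, -1.0]]
force: [-0.3, -0.4, -1.2]
grip_width: 0.0399
finger_force: 20.0
```

```bash
python3 go.py .4235,.2555,.18,182.5
```

```text
t 45.6 pos [0.5123 0.0643 0.18  ] F [-0.2877 -0.4145 -1.2143] w 0.039853595786116525 ff 19.98092919588089
[[-0.9945  0.1047  0.0006]
 [ 0.1047  0.9945  0.0008]
 [-0.0005  0.0009 -1.    ]] [ 31.4996  31.8026 -62.9827 106.0379  32.0138  62.2405  40.2443]
.4235,.2555,.18,182.5 [0.1083, 0.1808, 0.0001, 0.05, 0.03, -8.51]
```

>>> carry_out([
  [0.02, 0.035, 0, 0, 0, -1.5],
  [0.04, 0.07, 0, 0, 0, -3],
  [0.06, 0.105, 0, 0, 0, -5],
  [0.08, 0.14, 0, 0, 0, -7],
  [0.1, 0.165, 0, 0, 0, -8.5],
  [0.108, 0.177, 0, 0, 0, -8.5],
  [0.108, 0.177, 0, 0, 0, -8.5],
  [0.108, 0.177, 0, 0, 0, -8.5],
  [0.108, 0.177, 0, 0, 0, -8.5],
])

```text
time: 46.5
tool_pos: [0.4239, 0.2505, 0.1794]
eef_rot: [[-0.999, -0.042, -0.001], [-0.042, 0.999, 0.0], [0.001, 0.0, -1.0]]
force: [-0.7, 1.0, -1.1]
grip_width: 0.0403
finger_force: 20.0
```

>>> carry_out([
  [0, 0, 0.03, 0, 0, 0],
  [0, 0, 0.06, 0, 0, 0],
  [0, 0, 0.09, 0, 0, 0],
  [0, 0, 0.11, 0, 0, 0],
  [0, 0, 0.11, 0, 0, 0],
  [0, 0, 0.11, 0, 0, 0],
])

```text
time: 47.1
tool_pos: [0.4237, 0.2515, 0.0702]
eef_rot: [[-0.999, -0.043, -0.001], [-0.043, 0.999, 0.001], [0.0, 0.001, -1.0]]
force: [-0.1, -0.1, -1.3]
grip_width: 0.0399
finger_force: 20.0
```

```bash
python3 go.py .4235,.2515,.0355,182.5
```

```text
t 47.1 pos [0.4237 0.2515 0.0702] F [-0.0782 -0.109  -1.3243] w 0.03986348267399851 ff 19.98088628053665
[[-0.9991 -0.0427 -0.0005]
 [-0.0427  0.9991  0.001 ]
 [ 0.0005  0.001  -1.    ]] [  3.6044  37.7153 -56.7501 115.4874  41.8679  49.9217  15.729 ]
.4235,.2515,.0355,182.5 [0.0002, -0.0, 0.0347, 0.06, -0.03, -0.05]
```

>>> carry_out([
  [0, 0, 0.015, 0, 0, 0],
  [0, 0, 0.025, 0, 0, 0],
  [0, 0, 0.031, 0, 0, 0],
  [0, 0, 0.034, 0, 0, 0],
  [0, 0, 0.0345, 0, 0, 0],
  [0, 0, 0.0345, 0, 0, 0],
])

```text
time: 47.7
tool_pos: [0.4234, 0.2523, 0.0357]
eef_rot: [[-0.999, -0.044, 0.0], [-0.044, 0.999, 0.001], [-0.0, 0.001, -1.0]]
force: [-0.7, -0.2, -1.9]
grip_width: 0.0397
finger_force: 20.0
```

>>> carry_out([
  [0, 0, 0, 0, 0, 0],
  [0, 0, 0, 0, 0, 0],
  [0, 0, 0, 0, 0, 0],
  [0, 0, 0, 0, 0, 0],
  [0, 0, -0.01, 0, 0, 0],
  [0, 0, -0.04, 0, 0, 0],
  [0, 0, -0.08, 0, 0, 0],
  [0, 0, -0.12, 0, 0, 0],
  [0, 0, -0.16, 0, 0, 0],
  [0, 0, -0.18, 0, 0, 0],
  [0, 0, -0.18, 0, 0, 0],
  [0, 0, -0.18, 0, 0, 0],
], fingers=0.06)

```text
time: 48.9
tool_pos: [0.4234, 0.2516, 0.2159]
eef_rot: [[-0.999, -0.044, 0.001], [-0.044, 0.999, 0.001], [-0.001, 0.001, -1.0]]
force: [0.1, -0.1, -0.6]
grip_width: 0.0599
finger_force: 0.0
```

```bash
python3 go.py .5035,-.0285,.2,174
```

```text
t 48.9 pos [0.4234 0.2516 0.2159] F [ 0.1157 -0.1058 -0.5656] w 0.05992211319723684 ff 0.0
[[-0.999  -0.0436  0.001 ]
 [-0.0436  0.999   0.001 ]
 [-0.0011  0.0009 -1.    ]] [ 12.0365  27.9003 -66.761  106.4009  28.4191  64.668   27.451 ]
.5035,-.0285,.2,174 [-0.0678, -0.2834, 0.0157, 0.06, 0.06, 8.5]
```

>>> carry_out([
  [-0.01, -0.04, 0, 0, 0, 1],
  [-0.02, -0.08, 0, 0, 0, 2],
  [-0.03, -0.12, 0, 0, 0, 3],
  [-0.04, -0.16, 0, 0, 0, 4],
  [-0.05, -0.2, 0, 0, 0, 5.5],
  [-0.06, -0.24, 0, 0, 0, 7],
  [-0.068, -0.275, 0.008, 0, 0, 8.5],
  [-0.068, -0.284, 0.016, 0, 0, 8.5],
  [-0.068, -0.284, 0.016, 0, 0, 8.5],
  [-0.068, -0.284, 0.016, 0, 0, 8.5],
  [-0.068, -0.284, 0.016, 0, 0, 8.5],
], fingers=0.064)

```text
time: 50.0
tool_pos: [0.5034, -0.0269, 0.1995]
eef_rot: [[-0.995, 0.101, 0.0], [0.101, 0.995, 0.002], [-0.0, 0.002, -1.0]]
force: [-0.8, 1.0, -0.1]
grip_width: 0.0637
finger_force: 0.0
```

```bash
python3 go.py .5035,-.0285,.0995,174
```

```text
t 50.0 pos [ 0.5034 -0.0269  0.1995] F [-0.7633  1.0132 -0.0515] w 0.06373013300506063 ff 0.0
[[-0.9949  0.1013  0.0003]
 [ 0.1013  0.9949  0.0018]
 [-0.0001  0.0018 -1.    ]] [ 43.6124  29.5766 -64.5255 106.1655  29.7697  63.4416  52.1888]
.5035,-.0285,.0995,174 [-0.0002, -0.0017, 0.1, 0.11, 0.01, 0.18]
```

>>> carry_out([
  [0, 0, 0.03, 0, 0, 0],
  [0, 0, 0.055, 0, 0, 0],
  [0, 0, 0.075, 0, 0, 0],
  [0, 0, 0.09, 0, 0, 0],
  [0, 0, 0.097, 0, 0, 0],
  [0, 0, 0.099, 0, 0, 0],
  [0, 0, 0.099, 0, 0, 0],
  [0, 0, 0.099, 0, 0, 0],
])

```text
time: 50.8
tool_pos: [0.5043, -0.0285, 0.101]
eef_rot: [[-0.995, 0.104, 0.001], [0.104, 0.995, 0.001], [-0.001, 0.001, -1.0]]
force: [0.2, -0.1, -0.1]
grip_width: 0.0642
finger_force: 0.0
```

>>> carry_out([
  [0, 0, 0, 0, 0, 0],
  [0, 0, 0, 0, 0, 0],
  [0, 0, 0, 0, 0, 0],
  [0, 0, 0, 0, 0, 0],
  [0, 0, 0, 0, 0, 0],
  [0, 0, 0, 0, 0, 0],
], fingers=0.0, force=20)

```text
time: 51.4
tool_pos: [0.5038, -0.0287, 0.1003]
eef_rot: [[-0.995, 0.104, 0.0], [0.104, 0.995, 0.001], [-0.0, 0.001, -1.0]]
force: [-0.9, -0.3, 2.2]
grip_width: 0.04
finger_force: 20.0
```

>>> carry_out([
  [0, 0, -0.01, 0, 0, 0],
  [0, 0, -0.03, 0, 0, 0],
  [0, 0, -0.06, 0, 0, 0],
  [0, 0, -0.08, 0, 0, 0],
  [0, 0, -0.08, 0, 0, 0],
  [0, 0, -0.08, 0, 0, 0],
])

```text
time: 52.0
tool_pos: [0.5036, -0.0291, 0.1803]
eef_rot: [[-0.994, 0.105, 0.0], [0.105, 0.994, 0.001], [-0.0, 0.001, -1.0]]
force: [-0.5, -0.6, -1.5]
grip_width: 0.04
finger_force: 20.0
```

```bash
python3 go.py .5034,.255,.18,182.5
```

```text
t 52.0 pos [ 0.5036 -0.0291  0.1803] F [-0.5052 -0.5946 -1.4625] w 0.04001784957545168 ff 19.99591827392578
[[-0.9945  0.1048  0.0005]
 [ 0.1048  0.9945  0.0007]
 [-0.0004  0.0008 -1.    ]] [ 42.7753  30.6826 -63.2885 107.5315  31.2348  61.4138  50.9331]
.5034,.255,.18,182.5 [0.03, 0.2825, 0.0005, 0.04, 0.03, -8.51]
```

>>> carry_out([
  [0.005, 0.04, 0, 0, 0, -1],
  [0.01, 0.08, 0, 0, 0, -2],
  [0.015, 0.12, 0, 0, 0, -3],
  [0.02, 0.16, 0, 0, 0, -4.5],
  [0.025, 0.2, 0, 0, 0, -6],
  [0.03, 0.24, 0, 0, 0, -7.5],
  [0.03, 0.27, 0, 0, 0, -8.5],
  [0.03, 0.282, 0, 0, 0, -8.5],
  [0.03, 0.282, 0, 0, 0, -8.5],
  [0.03, 0.282, 0, 0, 0, -8.5],
  [0.03, 0.282, 0, 0, 0, -8.5],
])

```text
time: 53.1
tool_pos: [0.5036, 0.2527, 0.1799]
eef_rot: [[-0.999, -0.042, -0.001], [-0.042, 0.999, -0.0], [0.001, -0.0, -1.0]]
force: [-1.4, -0.1, -1.1]
grip_width: 0.0397
finger_force: 20.0
```

>>> carry_out([
  [0, 0, 0.03, 0, 0, 0],
  [0, 0, 0.06, 0, 0, 0],
  [0, 0, 0.09, 0, 0, 0],
  [0, 0, 0.11, 0, 0, 0],
  [0, 0, 0.11, 0, 0, 0],
  [0, 0, 0.11, 0, 0, 0],
])

```text
time: 53.7
tool_pos: [0.5036, 0.254, 0.071]
eef_rot: [[-0.999, -0.042, -0.0], [-0.042, 0.999, 0.001], [0.0, 0.001, -1.0]]
force: [-0.0, 1.7, -1.9]
grip_width: 0.0398
finger_force: 20.0
```

```bash
python3 go.py .5034,.255,.0355,182.5
```

```text
t 53.7 pos [0.5036 0.254  0.071 ] F [-0.0043  1.7311 -1.8886] w 0.03984788780538929 ff 19.996073842048645
[[-0.9991 -0.0425 -0.0001]
 [-0.0425  0.9991  0.001 ]
 [ 0.0001  0.001  -1.    ]] [  4.2715  42.2869 -54.8125 105.6658  42.1156  54.9835  22.9349]
.5034,.255,.0355,182.5 [0.0002, 0.0009, 0.0355, 0.06, -0.0, -0.06]
```

>>> carry_out([
  [0, 0, 0.015, 0, 0, 0],
  [0, 0, 0.025, 0, 0, 0],
  [0, 0, 0.031, 0, 0, 0],
  [0, 0, 0.0345, 0, 0, 0],
  [0, 0, 0.0352, 0, 0, 0],
  [0, 0, 0.0352, 0, 0, 0],
])

```text
time: 54.3
tool_pos: [0.5033, 0.2551, 0.0354]
eef_rot: [[-0.999, -0.044, 0.0], [-0.044, 0.999, 0.001], [-0.0, 0.001, -1.0]]
force: [-0.5, 0.3, -1.0]
grip_width: 0.0401
finger_force: 20.0
```

>>> carry_out([
  [0, 0, 0, 0, 0, 0],
  [0, 0, 0, 0, 0, 0],
  [0, 0, 0, 0, 0, 0],
  [0, 0, 0, 0, 0, 0],
  [0, 0, -0.01, 0, 0, 0],
  [0, 0, -0.04, 0, 0, 0],
  [0, 0, -0.08, 0, 0, 0],
  [0, 0, -0.12, 0, 0, 0],
  [0, 0, -0.16, 0, 0, 0],
  [0, 0, -0.18, 0, 0, 0],
  [0, 0, -0.18, 0, 0, 0],
  [0, 0, -0.18, 0, 0, 0],
], fingers=0.06)

```text
time: 55.5
tool_pos: [0.5033, 0.2546, 0.2157]
eef_rot: [[-0.999, -0.044, 0.001], [-0.044, 0.999, 0.001], [-0.001, 0.001, -1.0]]
force: [0.0, 0.0, 0.4]
grip_width: 0.0597
finger_force: 0.0
```

```bash
python3 go.py .5915,-.0345,.2,174
```

```text
t 55.5 pos [0.5033 0.2546 0.2157] F [0.0078 0.0442 0.4061] w 0.059731676247383715 ff 0.0
[[-0.999  -0.0438  0.001 ]
 [-0.0438  0.999   0.0011]
 [-0.001   0.0011 -1.    ]] [  9.2419  33.5837 -62.3468  97.1578  31.6795  68.9065  31.4451]
.5915,-.0345,.2,174 [-0.0754, -0.2927, 0.0155, 0.07, 0.06, 8.51]
```

>>> carry_out([
  [-0.01, -0.04, 0, 0, 0, 1],
  [-0.02, -0.08, 0, 0, 0, 2],
  [-0.03, -0.12, 0, 0, 0, 3],
  [-0.04, -0.16, 0, 0, 0, 4],
  [-0.05, -0.2, 0, 0, 0, 5.5],
  [-0.06, -0.24, 0, 0, 0, 7],
  [-0.0755, -0.28, 0.008, 0, 0, 8.5],
  [-0.0755, -0.293, 0.016, 0, 0, 8.5],
  [-0.0755, -0.293, 0.016, 0, 0, 8.5],
  [-0.0755, -0.293, 0.016, 0, 0, 8.5],
  [-0.0755, -0.293, 0.016, 0, 0, 8.5],
], fingers=0.064)

```text
time: 56.6
tool_pos: [0.5911, -0.0322, 0.1993]
eef_rot: [[-0.995, 0.101, 0.0], [0.101, 0.995, 0.002], [0.0, 0.002, -1.0]]
force: [-0.0, -0.0, 0.4]
grip_width: 0.0643
finger_force: 0.0
```

```bash
python3 go.py .5915,-.0345,.0995,174
```

```text
t 56.6 pos [ 0.5911 -0.0322  0.1993] F [-0.0143 -0.0414  0.4464] w 0.06430966036820616 ff 0.0
[[-0.9949  0.101   0.0001]
 [ 0.101   0.9949  0.0022]
 [ 0.0001  0.0022 -1.    ]] [ 36.3886  36.4208 -59.8991  94.4264  33.2774  68.8896  53.0889]
.5915,-.0345,.0995,174 [-0.0006, -0.0024, 0.0998, 0.13, -0.0, 0.2]
```

>>> carry_out([
  [0, 0, 0.03, 0, 0, 0],
  [0, 0, 0.055, 0, 0, 0],
  [0, 0, 0.075, 0, 0, 0],
  [0, 0, 0.09, 0, 0, 0],
  [0, 0, 0.097, 0, 0, 0],
  [0, 0, 0.099, 0, 0, 0],
  [0, 0, 0.099, 0, 0, 0],
  [0, 0, 0.099, 0, 0, 0],
])

```text
time: 57.4
tool_pos: [0.5922, -0.0343, 0.1009]
eef_rot: [[-0.995, 0.104, 0.001], [0.104, 0.995, 0.001], [-0.001, 0.001, -1.0]]
force: [0.4, -0.1, -0.6]
grip_width: 0.0637
finger_force: 0.0
```

>>> carry_out([
  [0, 0, 0, 0, 0, 0],
  [0, 0, 0, 0, 0, 0],
  [0, 0, 0, 0, 0, 0],
  [0, 0, 0, 0, 0, 0],
  [0, 0, 0, 0, 0, 0],
  [0, 0, 0, 0, 0, 0],
], fingers=0.0, force=20)

```text
time: 58.0
tool_pos: [0.5917, -0.0346, 0.1002]
eef_rot: [[-0.995, 0.104, 0.0], [0.104, 0.995, 0.001], [-0.0, 0.001, -1.0]]
force: [0.1, -0.2, 2.1]
grip_width: 0.0398
finger_force: 20.0
```

>>> carry_out([
  [0, 0, -0.01, 0, 0, 0],
  [0, 0, -0.03, 0, 0, 0],
  [0, 0, -0.06, 0, 0, 0],
  [0, 0, -0.08, 0, 0, 0],
  [0, 0, -0.08, 0, 0, 0],
  [0, 0, -0.08, 0, 0, 0],
])

```text
time: 58.6
tool_pos: [0.5915, -0.0348, 0.1801]
eef_rot: [[-0.995, 0.104, 0.0], [0.104, 0.995, 0.001], [-0.0, 0.001, -1.0]]
force: [-1.0, -0.1, -1.4]
grip_width: 0.0398
finger_force: 20.0
```

```bash
python3 go.py .5833,.2585,.18,182.5
```

```text
t 58.6 pos [ 0.5915 -0.0348  0.1801] F [-1.0041 -0.1308 -1.3691] w 0.03984536824426232 ff 19.996277689933777
[[-0.9945  0.1045  0.0005]
 [ 0.1045  0.9945  0.0008]
 [-0.0004  0.0008 -1.    ]] [ 36.0613  37.4131 -59.0005  95.6932  34.4182  66.9883  52.1989]
.5833,.2585,.18,182.5 [0.0388, 0.2909, 0.0003, 0.05, 0.03, -8.5]
```

>>> carry_out([
  [0.005, 0.04, 0, 0, 0, -1],
  [0.01, 0.08, 0, 0, 0, -2],
  [0.016, 0.12, 0, 0, 0, -3],
  [0.022, 0.16, 0, 0, 0, -4.5],
  [0.028, 0.2, 0, 0, 0, -6],
  [0.034, 0.24, 0, 0, 0, -7.5],
  [0.039, 0.275, 0, 0, 0, -8.5],
  [0.039, 0.291, 0, 0, 0, -8.5],
  [0.039, 0.291, 0, 0, 0, -8.5],
  [0.039, 0.291, 0, 0, 0, -8.5],
  [0.039, 0.291, 0, 0, 0, -8.5],
])

```text
time: 59.7
tool_pos: [0.5833, 0.257, 0.1794]
eef_rot: [[-0.999, -0.042, -0.001], [-0.042, 0.999, -0.0], [0.001, -0.0, -1.0]]
force: [-0.2, -0.1, -1.0]
grip_width: 0.0399
finger_force: 20.0
```

>>> carry_out([
  [0, 0, 0.03, 0, 0, 0],
  [0, 0, 0.06, 0, 0, 0],
  [0, 0, 0.09, 0, 0, 0],
  [0, 0, 0.11, 0, 0, 0],
  [0, 0, 0.11, 0, 0, 0],
  [0, 0, 0.11, 0, 0, 0],
])

```text
time: 60.3
tool_pos: [0.5835, 0.258, 0.0707]
eef_rot: [[-0.999, -0.042, -0.0], [-0.042, 0.999, 0.001], [0.0, 0.001, -1.0]]
force: [0.4, -0.2, -0.8]
grip_width: 0.0397
finger_force: 20.0
```

```bash
python3 go.py .5833,.2585,.0355,182.5
```

```text
t 60.3 pos [0.5835 0.258  0.0707] F [ 0.4254 -0.1628 -0.7525] w 0.03968811760985612 ff 19.996249973773956
[[-0.9991 -0.0425 -0.0002]
 [-0.0425  0.9991  0.001 ]
 [ 0.0002  0.001  -1.    ]] [  3.8367  47.2929 -53.4874  94.7602  42.6765  60.4814  29.3645]
.5833,.2585,.0355,182.5 [0.0002, 0.0004, 0.0352, 0.06, -0.01, -0.07]
```

>>> carry_out([
  [0, 0, 0.015, 0, 0, 0],
  [0, 0, 0.025, 0, 0, 0],
  [0, 0, 0.031, 0, 0, 0],
  [0, 0, 0.0345, 0, 0, 0],
  [0, 0, 0.035, 0, 0, 0],
  [0, 0, 0.035, 0, 0, 0],
])

```text
time: 60.9
tool_pos: [0.5832, 0.2592, 0.0355]
eef_rot: [[-0.999, -0.044, 0.0], [-0.044, 0.999, 0.001], [-0.0, 0.001, -1.0]]
force: [0.5, 0.1, -1.2]
grip_width: 0.04
finger_force: 20.0
```

>>> carry_out([
  [0, 0, 0, 0, 0, 0],
  [0, 0, 0, 0, 0, 0],
  [0, 0, 0, 0, 0, 0],
  [0, 0, 0, 0, 0, 0],
  [0, 0, -0.01, 0, 0, 0],
  [0, 0, -0.04, 0, 0, 0],
  [0, 0, -0.08, 0, 0, 0],
  [0, 0, -0.12, 0, 0, 0],
  [0, 0, -0.16, 0, 0, 0],
  [0, 0, -0.2, 0, 0, 0],
  [0, 0, -0.23, 0, 0, 0],
  [0, 0, -0.23, 0, 0, 0],
], fingers=0.06)

```text
time: 62.1
tool_pos: [0.584, 0.2608, 0.2711]
eef_rot: [[-0.999, -0.044, 0.006], [-0.044, 0.999, 0.005], [-0.007, 0.005, -1.0]]
force: [0.2, 0.4, -0.3]
grip_width: 0.0601
finger_force: 0.0
```

>>> carry_out([
  [0.04, -0.03, 0, 0, 0, 0],
  [0.08, -0.06, 0, 0, 0, 0],
  [0.12, -0.09, 0, 0, 0, 0],
  [0.16, -0.12, 0, 0, 0, 0],
  [0.19, -0.15, 0, 0, 0, 0],
  [0.2, -0.18, 0, 0, 0, 0],
  [0.2, -0.21, 0, 0, 0, 0],
  [0.2, -0.23, 0, 0, 0, 0],
  [0.2, -0.23, 0, 0, 0, 0],
  [0.2, -0.23, 0, 0, 0, 0],
])

```text
time: 63.1
tool_pos: [0.3931, 0.0203, 0.265]
eef_rot: [[-0.999, -0.043, -0.0], [-0.043, 0.999, 0.001], [-0.0, 0.001, -1.0]]
force: [-0.3, -0.3, 0.1]
grip_width: 0.0598
finger_force: 0.0
```

```bash
python3 -c "
from cells import *
st()
p,d=snap('top','t7.png');P=cloud('top',d)
h=cv2.cvtColor(p,cv2.COLOR_BGR2HSV);v,u=np.mgrid[0:400,0:640]
m=np.zeros((400,640),bool);m[150:250,240:300]=1
k=m&(P[...,2]>.038)&(P[...,2]<.06)
n,l,s,c=cv2.connectedComponentsWithStats(k.astype(np.uint8))
for i in range(1,n):
  if s[i,4]>20: print(c[i],s[i],np.median(P[l==i],0),rect('top',l==i,.048))
a=cv2.resize(p[110:260,195:475],None,fx=2.8,fy=2.8)
cv2.imwrite('pics/t7c.png',np.clip(a*1.4,0,255).astype(np.uint8))
"; python3 stand.py; python3 crop.py scene 130 440 130 330 2.5 s7.png
```

```text
t 63.1 pos [0.3931 0.0203 0.265 ] F [-0.3051 -0.3474  0.139 ] w 0.05976121142408468 ff 0.0
[[-0.9991 -0.0428 -0.    ]
 [-0.0428  0.9991  0.0011]
 [-0.      0.0011 -1.    ]] [ 53.2916  10.8708 -70.2219 113.4695  11.3923  63.2549  70.678 ]
[270.2756 179.1511] [264 170  13  20 225] [0.5818 0.2585 0.0475] ((581.58349609375, 257.62322998046875), (65.83096313476562, 40.235164642333984), 4.263342380523682)
[271.2168 202.1637] [265 193  13  20 226] [0.5027 0.2542 0.0476] ((501.3281555175781, 254.48255920410156), (65.1461410522461, 41.032840728759766), 0.5246902704238892)
[271.5362 225.3277] [266 216  13  20 235] [0.4245 0.2507 0.0482] ((422.9550476074219, 250.3043975830078), (64.6951675415039, 40.70805740356445), 0.6030058860778809)
px 2631
stand ((559.4127197265625, 16.120635986328125), (187.7375030517578, 210.35726928710938), 7.320005893707275)
slope [ 0.0019 -0.0001  0.0686] z at .555,.016 0.06965361634214677 2194
```

View pics/t7c.png

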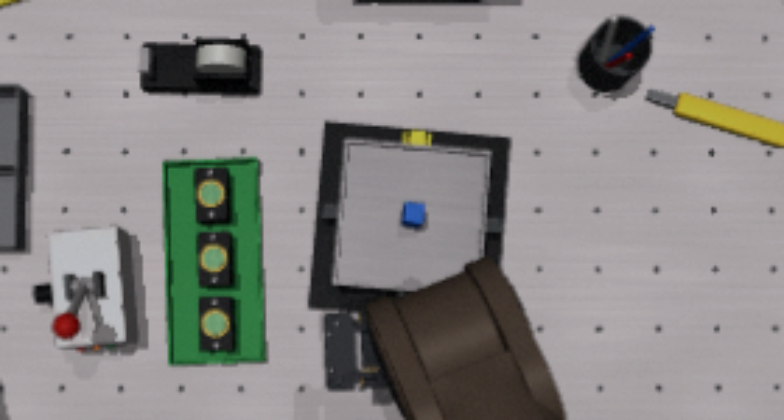

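View pics/s7.png

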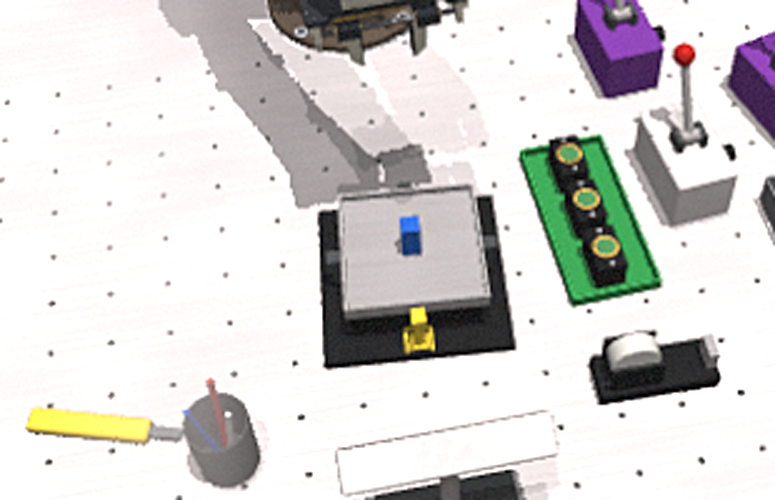

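All three cells lie window up in the tray, at top crop (212,192), (213,258) and (214,324). The stand is seated level with its yellow foot in the pocket, the lever is back at rest, and the bystanders are untouched.

```bash
python3 -c "
from bench import ticket
print(ticket.job_done())"
```

```text
the job is handed in; nothing more can be done
None
```

The job is done and handed in: the stand is seated level with its yellow foot in the pocket, the shutter was held at its stop about 2 s and sprang back, all three cells lie window up in the green tray, and the pen cup, tape dispenser and cutter are untouched.

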